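# Complete the router clamping kit

## Task

Complete the clamping kit in the tray so that it holds exactly one of each part: set the slotted strap clamp, the collar and the square cover plate down flat, without dropping them, each centred on its own outline in the tray, with the strap clamp lying along its outline. The tray already has its step block, so leave that one where it is, and leave the spare step block and the plain bar without a slot where they lie on the bench.

Things in the scene. Friction and masses are not known exactly. Their poses are not given: they have to be found in the camera images.
- strap_mid (a point): strap clamp, dark steel bar 70 x 24 x 12 mm with a long slot (40 x 9 mm) right through it from top to bottom. Loose on the bench, 110 g or so. Point: its centre, 6 mm above its underside; x along its length, y across its 24 mm width, z up
- collar_mid (a point): shaft collar, plain steel ring, 36 mm outside diameter, 22 mm bore, 18 mm high, standing on its flat face on the bench, about 90 g. Point: its centre, 9 mm above its underside; z along the bore, up
- plate_mid (a point): small cover plate, square, 36 x 36 x 10 mm, bright steel with an 18 mm round hole in the middle, lying flat on the bench, about 80 g. Point: its centre, 5 mm above its underside; x and y parallel to its edges, z up
- kit_step_mid (a point): step block (a little three-step staircase), dark steel, 45 x 24 mm, 30 mm high at the tall end, about 150 g. It is already in the tray, in its own insert. Point: centre of its footprint, 15 mm above its underside; x along its length towards the tall end, z up
- spare_step_mid (a point): spare step block, identical to the one in the tray (45 x 24 x 30 mm), loose on the bench: a duplicate, not wanted in the kit. Point: centre of its footprint, 15 mm above its underside; x along its length towards the tall end, z up
- plain_bar_mid (a point): offcut of plain dark steel bar, 70 x 24 x 12 mm, the size of the strap clamp but with no slot; loose on the bench, not part of the kit. Point: its centre, 6 mm above its underside; x along its length, z up
- well_strap: fixed square insert of the kit tray, 95 x 95 mm, grey plastic, with a 3 mm thick rim whose top is 8 mm above the insert's underside. Inside, 89 x 89 mm, the flat floor is 5 mm above the underside. Origin: centre of the underside (it stands 6 mm above the bench); z up. In its middle a flat white outline (no height to speak of) of the strap clamp: 70 x 24 mm with the slot left grey, its length along this body's x
- well_collar: fixed square insert of the kit tray, 95 x 95 mm, grey plastic, with a 3 mm thick rim whose top is 8 mm above the insert's underside. Inside, 89 x 89 mm, the flat floor is 5 mm above the underside. Origin: centre of the underside (it stands 6 mm above the bench); z up. In its middle a flat white outline (no height to speak of) of the collar: a round ring 36 mm across
- well_plate: fixed square insert of the kit tray, 95 x 95 mm, grey plastic, with a 3 mm thick rim whose top is 8 mm above the insert's underside. Inside, 89 x 89 mm, the flat floor is 5 mm above the underside. Origin: centre of the underside (it stands 6 mm above the bench); z up. In its middle a flat white outline (no height to speak of) of the cover plate: a 36 mm square with a round hole, edges along x and y
- well_step: fixed square insert of the kit tray, 95 x 95 mm, grey plastic, with a 3 mm thick rim whose top is 8 mm above the insert's underside. Inside, 89 x 89 mm, the flat floor is 5 mm above the underside. Origin: centre of the underside (it stands 6 mm above the bench); z up. In its middle a flat white outline (no height to speak of) of the step block, hidden under the block that already lies there (a plain white rectangle 45 x 24 mm)
Things that resemble listed ones, but are neither listed nor needed, are in the scene too. What is shaped like the part that bears strap_mid but pink or white is not meant.

How it is judged:
By the outcome, as a careful person would: the job done as asked, in the order asked, and still so for the second after the job is handed in, with the robot touching nothing.
It also fails if it takes over 77 s, if anything falls off the work surface, if the arm or the gripper's body presses on something with over 40 N, if the wrist force passes 120 N, or if a joint passes its speed limit or range.

## Robot

A 6-joint arm with a two-finger parallel gripper is mounted at the origin on the work surface. World frame = base frame: x ahead of the robot, y to its left, z up, the work surface at z = 0. Lengths are in m, angles in degrees, forces in N, time in s.
With the tool pointing down it reaches from about 0.325 to 0.775 m from the base axis. Payload 9.3 kg.
Tool frame: the origin (TCP) lies at the very end of the fingers, on their centre line; the grasp point (between the pads) lies 19 mm behind it; z points along the fingers, y is the direction in which the jaws open and shut (so a half turn about z gives the same grasp; the last joint's range is limited). The gripper opens to 85 mm and grips with 20 to 120 N. Pads are 22 mm wide; open, the fingers measure 114 mm over their backs; the gripper's body (76 mm by 85 mm) begins 54 mm behind the grasp point. The pads swing forward as they close: fully open they stand 13 mm farther back than shut.
Start: joints at [60.585, 14.817, 1.232, 76.415, 0, 81.257], TCP at [0.194, 0.515, 0.231] pointing down, gripper open.
Joint ranges: [-174.27, 174.27], [-52.1, 104.24], [-59.71, 78.15], [-110.17, 111.67], [-87.03, 83.33], [-180, 180]. Speed limits (degrees/s): [127.2, 127.2, 159.86, 180, 180, 180].

## Interface

Orientations are given as a 3x3 rotation matrix whose columns are the frame's x, y, z axes.
In Python, from plant import manip gives the robot as it stands. The module is installed in compiled form; this text tells all that it offers.
- The arm moves only by the tool play_rows, never from a script. Its argument "motion" is a list of rows, each a list of 5 numbers: the shift along the tool's x, y, z in m, then the turn about the tool's z in rad, then the finger opening in m, from 0 to 0.0854. In form: [[x, y, z, twist, gripper], ...]. A call has 1 to 12 rows; each row shifts and turns the commanded pose from where the row before left it, along the tool's axes as they then stand; what a row does not reach is not made up. A row lasts 1/8 s, in which the tool goes at most 62.5 mm and 10.7 degrees, less where a joint would pass 70% of its speed; a pose out of reach is approached as far as the arm can. A call with a gripper value outside its range is refused whole. The fingers move at their own pace and stop on an object; "newtons" is the grip in N (left out, the last holds). Time passes only in rows, so rows that do not move let the fingers close. It gives the time, the measured TCP pose, the force and the opening at its end, in the units of the state.
- manip.observe(): the state, without advancing time (a new reading comes with each control period).
- manip.read_camera(name): name is "scene" or "top" or "wrist"; returns the picture (400x640x3 uint8, blue, green, red); there is no depth.
- manip.camera_info(name): a dict with "K" (3x3 intrinsics, pixels), "position" and "orientation" of the camera in the world; the wrist camera has in their place "hand_eye" (4x4, takes a point from camera to tool coordinates, whose origin is the TCP and whose axes are the flange's). Camera axes: x right, y up, looking along -z (the intrinsics and any distortion apply to the point x, -y, -z); pixel columns grow to the right and rows downward; lengths in m; the calibration is good to about 2 mm. A picture is of the moment at which its call begins: read the wrist's pose just before it. camera_info takes no time and is no camera call.
- manip.close_job(): hands the job in, once; it reports no verdict.
The state is a dict: "clock": time; "joints": joint angles; "qvel": joint speeds; "effort": joint torques, N m; "eef_pos": TCP position; "orientation": TCP orientation; "force": force on the tool from outside, world axes, zero at the start; "torque": the same for the moment, N m; "grip_width": opening from 0.0 (shut) to 1.0 (fully open).
Only numpy, scipy, OpenCV 4.12 (cv2) and the standard library are available. Lean on these libraries where they do the work, as an engineer would, in place of code of your own. Each camera call takes 0.05 s, during which the arm holds its last target.

## Working session

There is one attempt and no reset: what is moved stays moved. The work goes in short steps, Python scripts to look and compute and a tool call to move; the robot and the scene stay as the last step left them, time stands still between calls to the robot, and variables do not carry over. Pictures are saved under pics/ and viewed, and the job is handed in when it is done.

Besides the shell and the picture viewer there is one more tool, called after "Request:" as name([rows], argument=value, ...), one row to a line, values as JSON. play_rows: Moves the arm, as the interface text tells. Its arguments: {"type":"object","properties":{"motion":{"type":"array"},"newtons":{"type":"number"}},"required":["motion"]}

```bash
mkdir -p pics
cat > h.py <<'E'
import numpy as np, cv2
from plant import manip
def snap(n,f):
    s=manip.observe(); im=manip.read_camera(n); cv2.imwrite('pics/'+f,im); return s,im
E
python3 - <<'E'
from h import *
np.set_printoptions(precision=4,suppress=True)
s=manip.observe(); print(s)
for n in ["scene","top","wrist"]:
    print(n,manip.camera_info(n)); snap(n,n+'0.png')
E
```

```text
{'clock': 0.0, 'joints': array([60.5826, 14.8501,  1.1881, 76.4167,  0.0021, 81.256 ]), 'qvel': array([-0.1109, -0.113 , -0.0481,  0.018 ,  0.085 , -0.0624]), 'effort': array([ -0.0049, -55.5653,  34.4527,   0.014 ,  -0.0004,   0.    ]), 'eef_pos': array([0.194 , 0.5143, 0.2307]), 'orientation': array([[-0.9356,  0.353 , -0.0007],
       [ 0.353 ,  0.9356, -0.0012],
       [ 0.0002, -0.0014, -1.    ]]), 'force': array([-0.6175,  0.3988,  0.1195]), 'torque': array([ 0.0204, -0.0204, -0.05  ]), 'grip_width': 0.9983318647903029}
scene {'K': array([[498.367 ,   0.    , 326.3936],
       [  0.    , 498.367 , 199.4956],
       [  0.    ,   0.    ,   1.    ]]), 'position': array([ 0.9529, -0.4274,  0.9677]), 'orientation': array([[ 0.7474, -0.5731,  0.3361],
       [ 0.6643,  0.6389, -0.3879],
       [ 0.0076,  0.5132,  0.8582]])}
top {'K': array([[384.2521,   0.    , 321.6693],
       [  0.    , 384.2521, 195.3091],
       [  0.    ,   0.    ,   1.    ]]), 'position': array([ 0.4885, -0.0363,  0.9834]), 'orientation': array([[ 0.0122,  0.995 , -0.0995],
       [-0.9998,  0.0109, -0.0141],
       [-0.0129,  0.0997,  0.9949]])}
wrist {'K': array([[322.419 ,   0.    , 315.8178],
       [  0.    , 322.419 , 205.0158],
       [  0.    ,   0.    ,   1.    ]]), 'hand_eye': array([[-0.0007,  0.9453,  0.3261,  0.085 ],
       [ 1.    ,  0.0009, -0.0004,  0.0007],
       [-0.0007,  0.3261, -0.9453, -0.1417],
       [ 0.    ,  0.    ,  0.    ,  1.    ]])}
```

View pics/scene0.png

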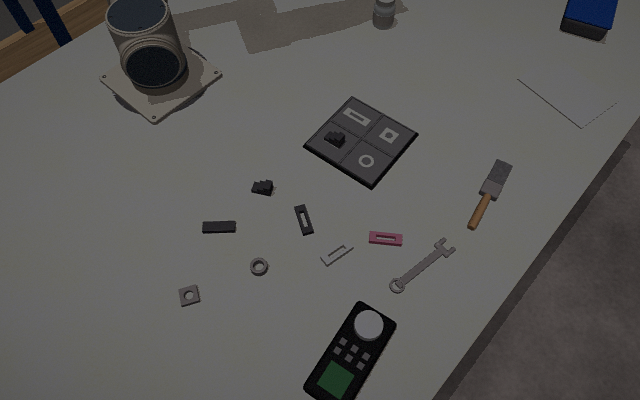

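View pics/top0.png

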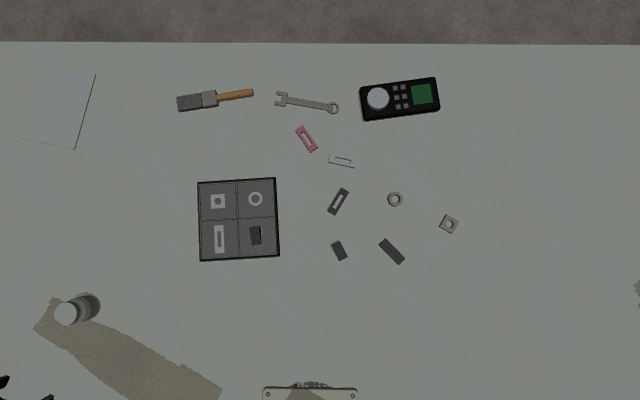

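View pics/wrist0.png

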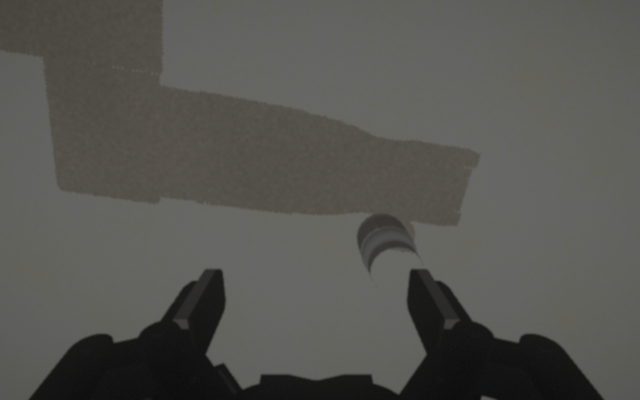

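Scene and top views. Strap-clamp candidates: dark slotted bar at top (338,201) / scene (304,220), plain bar (391,251), pink slotted bar (306,138), white slotted bar (341,160). I choose the first. Collar: ring at (395,199), not the wrench eye (332,108). Plate: square at (449,224). The tray is centred at (238,219). Next I'll take a close crop and triangulate.

```bash
cat >> h.py <<'E'
def ray(info,uv,s=None):
    K=info['K']; d=np.array([(uv[0]-K[0,2])/K[0,0],-(uv[1]-K[1,2])/K[1,1],-1.])
    if 'hand_eye' in info:
        H=info['hand_eye']; R=s['orientation']; o=s['eef_pos']+R@H[:3,3]; d=R@H[:3,:3]@d
    else: o=info['position']; d=info['orientation']@d
    return o,d/np.linalg.norm(d)
def plane(info,uv,z,s=None):
    o,d=ray(info,uv,s); return o+d*(z-o[2])/d[2]
def tri(rays):
    A=np.zeros((3,3));b=np.zeros(3)
    for o,d in rays:
        P=np.eye(3)-np.outer(d,d);A+=P;b+=P@o
    p=np.linalg.solve(A,b); return p,[np.linalg.norm((np.eye(3)-np.outer(d,d))@(p-o))*1e3 for o,d in rays]
def proj(info,p,s=None):
    if 'hand_eye' in info:
        H=info['hand_eye'];R=s['orientation']@H[:3,:3];o=s['eef_pos']+s['orientation']@H[:3,3]
    else:R=info['orientation'];o=info['position']
    c=R.T@(np.array(p)-o);K=info['K'];return np.array([K[0,2]+K[0,0]*c[0]/-c[2],K[1,2]+K[1,1]*-c[1]/-c[2]])
E
python3 - <<'E'
from h import *
np.set_printoptions(precision=4,suppress=True)
t=cv2.imread('pics/top0.png'); s=cv2.imread('pics/scene0.png')
a=cv2.resize(t[125:275,185:475],None,fx=2.6,fy=2.6,interpolation=3)
b=cv2.resize(s[90:310,170:430],None,fx=2.6,fy=2.6,interpolation=3)
cv2.imwrite('pics/ct.png',cv2.convertScaleAbs(a,alpha=1.8)); cv2.imwrite('pics/cs.png',cv2.convertScaleAbs(b,alpha=1.8))
T=manip.camera_info('top');S=manip.camera_info('scene')
for n,u,v in [('strap',(338,201),(304,220)),('collar',(395,199),(259,266)),('plate',(449,224),(189,296)),('bar',(391,251),(219,227)),('spare',(339,250),(262,187)),
 ('wstrap',(219,238),(356.5,117)),('wcollar',(255,199),(366,161)),('wplate',(217.5,201),(389,135))]:
    print(n,*tri([ray(T,u),ray(S,v)]))
E
```

```text
strap [ 0.5728 -0.0639  0.0028] [np.float64(0.6136259968041938), np.float64(0.6136259968040467)]
collar [ 0.5792 -0.2081  0.0086] [np.float64(1.029841741631053), np.float64(1.0298417416310532)]
plate [ 0.5176 -0.3463  0.0002] [np.float64(0.7970119359366957), np.float64(0.7970119359366045)]
bar [ 0.447  -0.1994  0.0023] [np.float64(0.3668830961966052), np.float64(0.3668830961966061)]
spare [ 0.4483 -0.0679  0.012 ] [np.float64(0.37806743147599026), np.float64(0.3780674314760038)]
wstrap [0.4742 0.2356 0.0086] [np.float64(0.5111713200285338), np.float64(0.5111713200285047)]
wcollar [0.5752 0.1485 0.0059] [np.float64(0.4401279586650079), np.float64(0.4401279586649833)]
wplate [0.5688 0.244  0.0087] [np.float64(0.6017525142911442), np.float64(0.6017525142909171)]
```

View pics/ct.png

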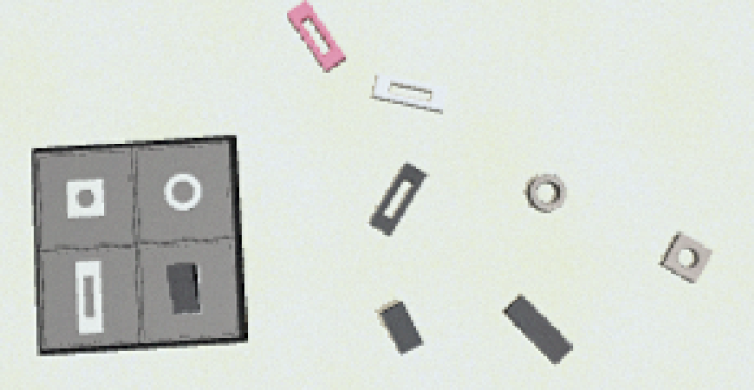

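View pics/cs.png

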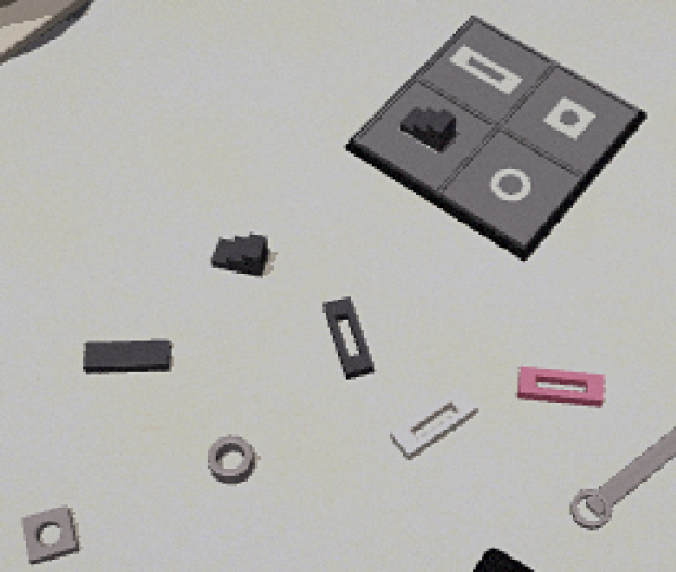

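The crops confirm it: the dark bar at top (338,201) has the slot, and the bar at (391,251) is plain. The collar and square plate are also as described. I'll move over the tray for a wrist view.

Request:
play_rows([
  [-0.041,-0.0215,0,0,0.0854],
  [-0.041,-0.0215,0,0,0.0854],
  [-0.041,-0.0215,0,0,0.0854],
  [-0.041,-0.0215,0,0,0.0854],
  [-0.041,-0.0215,0,0,0.0854],
  [-0.041,-0.0215,0,0,0.0854],
  [-0.041,-0.0215,0,0,0.0854],
  [-0.041,-0.0215,0,0,0.0854],
  [-0.041,-0.0215,0,0,0.0854],
  [-0.041,-0.0215,0,0,0.0854],
  [0,0,0,-0.163,0.0854],
  [0,0,0,-0.163,0.0854],
])

```text
clock: 1.65
eef_pos: [0.5022, 0.1679, 0.2308]
orientation: [[-1.0, 0.031, -0.001], [0.031, 1.0, -0.0], [0.001, -0.0, -1.0]]
force: [-0.5, 0.2, -0.6]
grip_width: 1.003
```

Run:
```python
from h import *
import pickle
s,im=snap('wrist','w1.png'); pickle.dump(s,open('w1.pkl','wb')); print(s)
cv2.imwrite('pics/w1b.png',cv2.convertScaleAbs(im,alpha=1.8))
```

```text
{'clock': 1.65, 'joints': array([ 9.40433621e+00,  1.28542387e+01, -1.50088279e+00,  7.57037160e+01,
        5.56428375e-04,  1.11813538e+01]), 'qvel': array([ 8.85442067e-01, -3.66987043e-01, -1.18219352e-01,  1.58131327e-02,
        7.75213765e-03, -7.41992099e+01]), 'effort': array([-8.77550226e-01, -5.21218407e+01,  3.45100665e+01, -4.45881940e-02,
       -3.24636523e-02,  2.17426166e+00]), 'eef_pos': array([0.50216367, 0.16791351, 0.2307745 ]), 'orientation': array([[-9.99518567e-01,  3.10097453e-02, -1.01469245e-03],
       [ 3.10099214e-02,  9.99519064e-01, -1.58216335e-04],
       [ 1.00929820e-03, -1.89605698e-04, -9.99999473e-01]]), 'force': array([-0.45182916,  0.22258994, -0.64139547]), 'torque': array([0.01434284, 0.00543067, 0.01943326]), 'grip_width': 1.0030633247643355}
```

View pics/w1b.png

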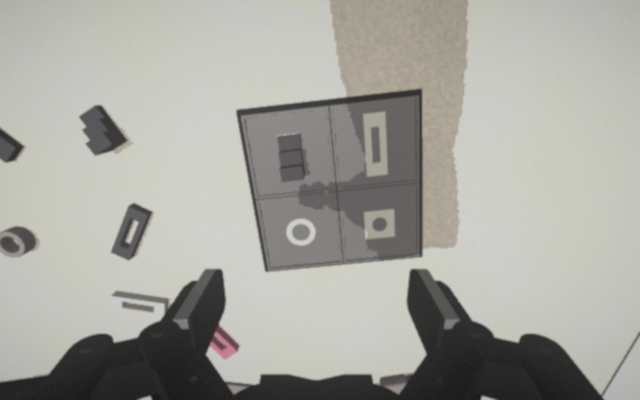

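The tray outlines are clear: strap (376,144), collar (301,232), plate (380,224). The loose strap is at (132,232). The wrist was still settling, so I'll take another shot and then measure.

```bash
cat >> h.py <<'E'
def blob(im,uv,h,bright,dbg=None):
    """Otsu in ROI of half-size h around uv; component nearest centre, filled. returns hull contour (float px)"""
    u,v=map(int,uv); f=4
    roi=cv2.resize(cv2.cvtColor(im,6)[v-h:v+h,u-h:u+h],None,fx=f,fy=f,interpolation=cv2.INTER_CUBIC)
    roi=cv2.GaussianBlur(roi,(5,5),0)
    t,m=cv2.threshold(roi,0,255,cv2.THRESH_OTSU+(0 if bright else 1))
    cs,_=cv2.findContours(m,cv2.RETR_EXTERNAL,cv2.CHAIN_APPROX_NONE)
    def sc(c):
        M=cv2.moments(c); 
        if M['m00']<60*f: return 1e9
        return np.hypot(M['m10']/M['m00']-h*f,M['m01']/M['m00']-h*f)
    c=min(cs,key=sc)
    if dbg: 
        d=cv2.cvtColor(roi,cv2.COLOR_GRAY2BGR);cv2.drawContours(d,[c],-1,(0,0,255),1);cv2.imwrite('pics/'+dbg,d)
    return (c.reshape(-1,2)+0.5)/f-0.5+np.array([u-h,v-h])
def onplane(info,c,z,s=None): return np.array([plane(info,p,z,s)[:2] for p in c])
def rect(P):
    r=cv2.minAreaRect((P*1000).astype(np.float32)); b=cv2.boxPoints(r)
    e0=b[1]-b[0];e1=b[2]-b[1]; e=e0 if np.linalg.norm(e0)>np.linalg.norm(e1) else e1
    M=cv2.moments((P*1e3).astype(np.float32).reshape(-1,1,2))
    return np.array(r[0])/1e3,np.array([M['m10'],M['m01']])/M['m00']/1e3,sorted(r[1]),np.degrees(np.arctan2(e[1],e[0]))%180
E
python3 - <<'E'
from h import *
import pickle
np.set_printoptions(precision=4,suppress=True)
s,im=snap('wrist','w2.png'); pickle.dump(s,open('w2.pkl','wb')); print(s['eef_pos'],s['orientation'][:,0],s['qvel'][5])
W=manip.camera_info('wrist')
T=manip.camera_info('top');S=manip.camera_info('scene')
tiles=[]
for n,uv,h in [('ws',(376,144),40),('wc',(301,232),24),('wp',(380,224),24)]:
    c=blob(im,uv,h,True,n+'.png'); print(n,rect(onplane(W,c,.011,s)))
t=cv2.imread('pics/top0.png')
for n,uv,h in [('ws',(219,238),22),('wc',(255,199),14),('wp',(217.5,201),14)]:
    c=blob(t,uv,h,True,n+'t.png'); print(n,rect(onplane(T,c,.011)))
a=[cv2.copyMakeBorder(cv2.imread('pics/'+n+e+'.png'),0,0,0,0,0) for n in('ws','wc','wp') for e in('','t')]
cv2.imwrite('pics/dbg.png',np.hstack([cv2.resize(x,(130,130)) for x in a]))
E
```

```text
[0.502  0.1682 0.2309] [-0.9997  0.0227  0.0009] 14.957233895714305
ws (array([0.4699, 0.219 ]), array([0.4743, 0.2196]), [59.15629196166992, 84.34574127197266], np.float32(4.162984))
wc (array([0.5758, 0.1478]), array([0.576 , 0.1479]), [36.058956146240234, 36.212730407714844], np.float32(178.64476))
wp (array([0.5743, 0.2385]), array([0.5715, 0.2399]), [47.35862731933594, 47.509334564208984], np.float32(94.34127))
ws (array([0.4731, 0.2356]), array([0.473 , 0.2358]), [25.255712509155273, 71.11811065673828], np.float32(4.468583))
wc (array([0.576 , 0.1475]), array([0.5762, 0.1474]), [35.813941955566406, 35.88615798950195], np.float32(90.64766))
wp (array([0.5687, 0.2432]), array([0.5688, 0.2431]), [36.62028121948242, 36.71689224243164], np.float32(4.5630546))
```

View pics/dbg.png

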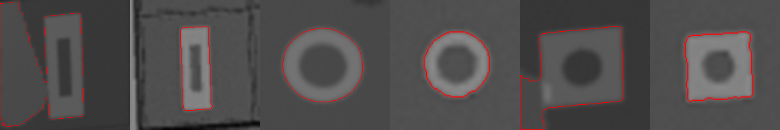

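Outlines agree between wrist and top to within 1 mm; the tray is turned about 4.5°. Next I'll measure the parts in the top and scene views and go over the strap.

Run:
```python
from h import *
np.set_printoptions(precision=4,suppress=True)
T=manip.camera_info('top')
t=cv2.imread('pics/top0.png')
for n,uv,h,z in [('strap',(338,201),22,.012),('collar',(395,199),14,.018),('plate',(449,224),14,.010)]:
    c=blob(t,uv,h,False,n+'t.png'); print(n,rect(onplane(T,c,z)))
```

```text
strap (array([ 0.5715, -0.0628]), array([ 0.5716, -0.0629]), [25.762828826904297, 71.74615478515625], np.float32(149.13892))
collar (array([ 0.5777, -0.2048]), array([ 0.5782, -0.2051]), [37.27224349975586, 39.64326858520508], np.float32(90.62015))
plate (array([ 0.5177, -0.3414]), array([ 0.5176, -0.3415]), [39.336578369140625, 40.39022445678711], np.float32(59.196182))
```

Request:
play_rows([
  [-0.0152,-0.046,0.022,0,0.0854],
  [-0.0152,-0.046,0.022,0,0.0854],
  [-0.0152,-0.046,0.022,0,0.0854],
  [-0.0152,-0.046,0.022,0,0.0854],
  [-0.0152,-0.046,0.022,0,0.0854],
  [0,0,0,0.144,0.0854],
  [0,0,0,0.144,0.0854],
  [0,0,0,0.144,0.0854],
  [0,0,0,0,0.0854],
])

```text
clock: 2.88
eef_pos: [0.5697, -0.0637, 0.1212]
orientation: [[-0.892, 0.452, -0.0], [0.452, 0.892, 0.0], [0.0, -0.0, -1.0]]
force: [0.4, 0.4, -0.2]
grip_width: 1.003
```

Run:
```python
from h import *
import pickle
s,im=snap('wrist','w3.png'); pickle.dump(s,open('w3.pkl','wb')); print(s['clock'],s['eef_pos'],s['orientation'][:,0])
cv2.imwrite('pics/w3b.png',cv2.convertScaleAbs(im,alpha=1.8))
```

```text
2.875 [ 0.56974661 -0.06365796  0.12117102] [-8.92116746e-01  4.51804884e-01  2.42255337e-04]
```

View pics/w3b.png

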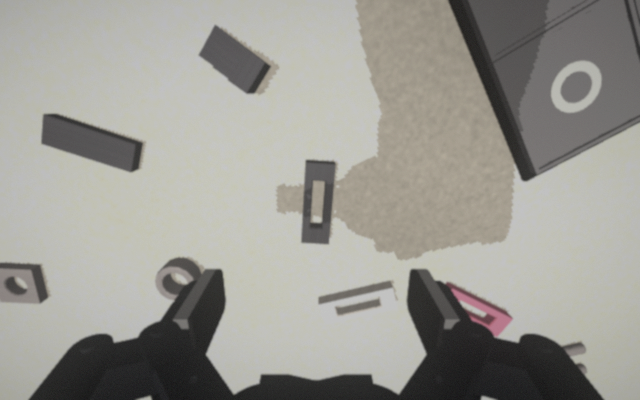

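Strap directly below at (319,201), slot visible, about 3° off the tool axis. I'll measure it, and its height from wrist and top together.

Run:
```python
from h import *
import pickle
np.set_printoptions(precision=4,suppress=True)
im=cv2.imread('pics/w3.png'); s=pickle.load(open('w3.pkl','rb')); W=manip.camera_info('wrist')
c=blob(im,(319,201),50,False,'d1.png'); P=onplane(W,c,.012,s); r=rect(P); print(r)
a=np.radians(r[3]); e=np.array([np.cos(a),np.sin(a)]); 
q=P@e; n=np.array([-e[1],e[0]]); w=P@n; print('len',q.min(),q.max(),'wid',w.min(),w.max())
# far end (larger x => along -? ) 
if e[0]<0:e=-e;q=-q
far=q.max(); cen=e*(far-.035)+n*(w.min()+w.max())/2; print('centre from outer end',cen, 'r0',np.hypot(*cen))
R=s['orientation']; d=np.append(cen,0)-np.append(s['eef_pos'][:2],0); print('tool dxy',(R.T@d)[:2],'yaw tool',np.degrees(np.arctan2(R[1,0],R[0,0])))
# height: corners of top face at outer end in wrist vs top
def corners(c): return cv2.boxPoints(cv2.minAreaRect(c.astype(np.float32)))
cv2.imwrite('pics/d1b.png',cv2.convertScaleAbs(cv2.resize(im[150:255,265:375],None,fx=6,fy=5.5),alpha=2.5))
t=cv2.imread('pics/top0.png');T=manip.camera_info('top')
ct=corners(blob(t,(338,201),22,False)); cw=corners(c); print(ct,cw)
for k in range(4):
    best=min(((tri([ray(T,ct[k]),ray(W,x,s)]),x) for x in cw),key=lambda z:z[0][1][0]); print(best)
```

```text
(array([ 0.5704, -0.0618]), array([ 0.5705, -0.0617]), [24.79271125793457, 72.0041275024414], np.float32(149.20871))
len -0.5576786044537473 -0.4856744665282107 wid -0.2513042410517518 -0.22651151019151872
centre from outer end [ 0.5713 -0.0623] r0 0.5746911358582767
tool dxy [-0.0008  0.0019] yaw tool 153.14045662608575
[[325.7599 210.4237]
 [340.501  186.4012]
 [349.1731 191.7226]
 [334.432  215.7452]] [[299.0312 241.8247]
 [305.5388 158.5284]
 [335.9352 160.9032]
 [329.4277 244.1994]]
((array([ 0.5479, -0.0333,  0.0013]), [np.float64(0.0027344571029798), np.float64(0.0027344571029593976)]), array([335.9352, 160.9032], dtype=float32))
((array([ 0.6093, -0.07  ,  0.0096]), [np.float64(0.270409543820461), np.float64(0.2704095438203852)]), array([329.4277, 244.1994], dtype=float32))
((array([ 0.5959, -0.0925,  0.0085]), [np.float64(0.002816468721943112), np.float64(0.0028164687219369815)]), array([299.0312, 241.8247], dtype=float32))
((array([ 0.535 , -0.0553, -0.0014]), [np.float64(0.4893471488731164), np.float64(0.48934714887302966)]), array([305.5388, 158.5284], dtype=float32))
```

View pics/d1b.png

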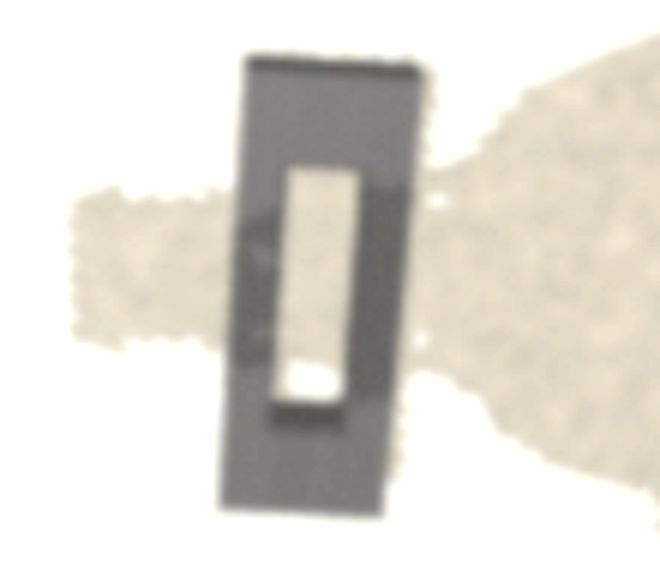

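Measured: centre (0.5713,−0.0623), length axis at 149.2°, top about 10–12 mm. Descend and grip.

Request:
play_rows([
  [-0.001,0.002,0.02,0.069,0.055],
  [0,0,0.035,0,0.055],
  [0,0,0.035,0,0.055],
  [0,0,0.02,0,0.055],
  [0,0,0.009,0,0.055],
  [0,0,0,0,0.055],
], newtons=50)

```text
clock: 3.68
eef_pos: [0.5716, -0.0624, 0.0022]
orientation: [[-0.86, 0.51, -0.001], [0.51, 0.86, 0.0], [0.001, -0.0, -1.0]]
force: [0.8, 0.7, 0.8]
grip_width: 0.647
```

Request:
play_rows([
  [0,0,0,0,0.01],
  [0,0,0,0,0.01],
  [0,0,0,0,0.01],
  [0,0,0,0,0.01],
])

```text
clock: 4.18
eef_pos: [0.5722, -0.0626, 0.0034]
orientation: [[-0.86, 0.51, 0.002], [0.51, 0.86, -0.0], [-0.002, 0.001, -1.0]]
force: [-0.6, 1.6, 6.2]
grip_width: 0.263
```

Request:
play_rows([
  [0,0,-0.002,0,0.01],
  [0,0,0,0,0.01],
  [0,0,-0.02,0,0.01],
  [0,0,-0.03,0,0.01],
  [0,0,-0.04,0,0.01],
])

```text
clock: 4.8
eef_pos: [0.5709, -0.0623, 0.0943]
orientation: [[-0.86, 0.511, -0.002], [0.511, 0.86, 0.001], [0.002, -0.001, -1.0]]
force: [1.0, -0.3, -1.1]
grip_width: 0.261
```

Run:
```python
from h import *
import pickle
s,im=snap('wrist','w4.png'); pickle.dump(s,open('w4.pkl','wb')); print(s['clock'],s['eef_pos'],s['orientation'][:,0],s['force'],s['grip_width'])
cv2.imwrite('pics/w4b.png',cv2.convertScaleAbs(im,alpha=1.8))
```

```text
4.8 [ 0.57090441 -0.0623472   0.09434046] [-0.85985089  0.5105408   0.00213182] [ 0.99069271 -0.29475208 -1.08917284] 0.26129790782223494
```

View pics/w4b.png

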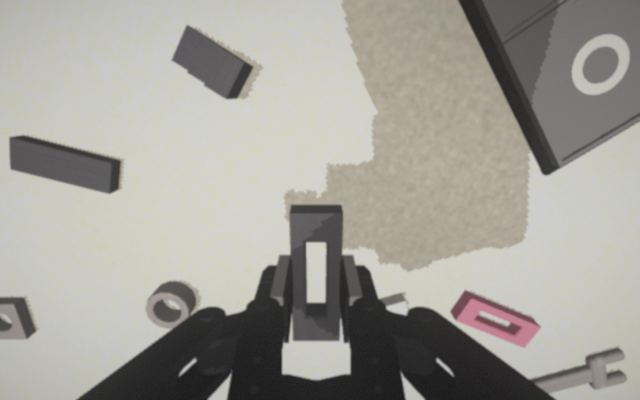

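Strap held square at (316,272). I'll check where it sits in the hand, then work out the carry.

```bash
cat >> h.py <<'E'
def go(tx,ty,yaw,s=None):
    s=s or manip.observe();R=s['orientation'];d=np.array([tx-s['eef_pos'][0],ty-s['eef_pos'][1],0])
    y0=np.degrees(np.arctan2(R[1,0],R[0,0])); dt=(y0-yaw+180)%360-180
    a=np.radians(yaw); 
    print('now',s['clock'],s['eef_pos'],y0,'| shift before twist',(R.T@d)[:2],'after twist',np.array([np.cos(a)*d[0]+np.sin(a)*d[1],np.sin(a)*d[0]-np.cos(a)*d[1]]),'twist rad',np.radians(dt))
E
python3 - <<'E'
from h import *
import pickle
np.set_printoptions(precision=4,suppress=True)
im=cv2.imread('pics/w4.png'); s=pickle.load(open('w4.pkl','rb')); W=manip.camera_info('wrist')
cv2.imwrite('pics/d2.png',cv2.convertScaleAbs(cv2.resize(im[195:350,270:365],None,fx=5,fy=3.8),alpha=3))
z=s['eef_pos'][2]+.009
for uv in [(317,213),(317,339.5),(317,241),(292,215),(342,215)]:
    print(uv,s['orientation'].T@(plane(W,uv,z,s)-s['eef_pos']))
go(.473,.2357,184.5)
E
```

```text
(317, 213) [ 0.0356  0.0011 -0.0089]
(317, 339.5) [-0.0329  0.0011 -0.0091]
(317, 241) [ 0.0221  0.0011 -0.009 ]
(292, 215) [ 0.0347 -0.0099 -0.0089]
(342, 215) [ 0.0347  0.0121 -0.0089]
now 4.85 [ 0.5733 -0.0629  0.1002] 149.30765236046486 | shift before twist [0.2386 0.2055] after twist [0.0766 0.3055] twist rad -0.6142223378163428
```

View pics/d2.png

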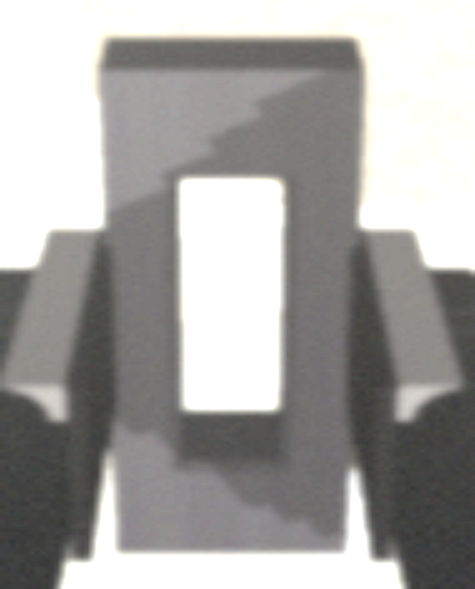

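Request:
play_rows([
  [0,0,0,-0.1535,0.01],
  [0,0,0,-0.1535,0.01],
  [0,0,0,-0.1535,0.01],
  [0,0,0,-0.1535,0.01],
  [0.0095,0.0382,0,0,0.01],
  [0.0095,0.0382,0,0,0.01],
  [0.0095,0.0382,0,0,0.01],
  [0.0095,0.0382,0,0,0.01],
  [0.0095,0.0382,0,0,0.01],
  [0.0095,0.0382,0,0,0.01],
  [0.0095,0.0382,0,0,0.01],
  [0.0095,0.0382,0,0,0.01],
])

```text
clock: 6.35
eef_pos: [0.4714, 0.2374, 0.0942]
orientation: [[-0.997, -0.078, 0.0], [-0.078, 0.997, -0.0], [-0.0, -0.0, -1.0]]
force: [0.4, -0.4, -1.3]
grip_width: 0.26
```

Request:
play_rows([
  [0,0,0,0,0.01],
  [0,0,0,0,0.01],
])

```text
clock: 6.6
eef_pos: [0.4719, 0.2361, 0.0941]
orientation: [[-0.997, -0.079, -0.0], [-0.079, 0.997, -0.0], [0.0, -0.0, -1.0]]
force: [0.2, -0.7, -0.8]
grip_width: 0.263
```

Run:
```python
from h import *
import pickle
np.set_printoptions(precision=4,suppress=True)
s,im=snap('wrist','w5.png'); pickle.dump(s,open('w5.pkl','wb')); go(.474,.2358,184.5,s); print(s['force'],s['grip_width'])
cv2.imwrite('pics/w5b.png',cv2.convertScaleAbs(im,alpha=1.8))
```

```text
now 6.6 [0.4719 0.2361 0.0941] -175.48318864106076 | shift before twist [-0.0021 -0.0005] after twist [-0.0021 -0.0005] twist rad 0.00029341356522375774
[ 0.1894 -0.6581 -0.7618] 0.26344498292941193
```

View pics/w5b.png

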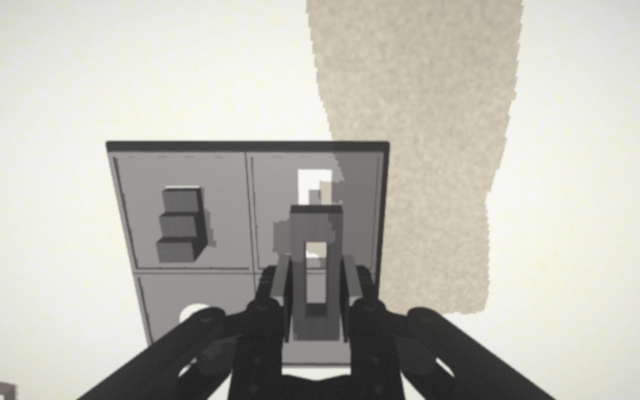

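The outline's near end shows at columns 298–332, row 169, above the held strap, well aligned. I'll measure those corners against the strap's end.

Run:
```python
from h import *
import pickle
np.set_printoptions(precision=4,suppress=True)
im=cv2.imread('pics/w5.png'); s=pickle.load(open('w5.pkl','rb')); W=manip.camera_info('wrist')
g=cv2.cvtColor(im,6).astype(int)
print('col at row175',g[175,290:342]); print('row at col306',g[160:212,306]);print('col at row209',g[218,282:352])
cv2.imwrite('pics/d3.png',cv2.convertScaleAbs(cv2.resize(im[160:220,280:350],None,fx=10,fy=10),alpha=2.5))
for uv in [(298,169),(332,169),(315,169)]:
    p=plane(W,uv,.011,s); print(uv,p,s['orientation'].T@(p-s['eef_pos']))
```

```text
col at row175 [ 89  88  89  89  89  89  90  99 122 135 138 137 138 137 138 138 137 137
 137 138 138 137 138 137 137 137 137 138 137 137 137 138 137 137 137 137
 137 137 137 137 134 120 101  91  88  88  88  88  88  88  88  85]
row at col306 [ 89  89  89  89  89  89  89  90  96 116 133 138 137 138 137 137 138 138
 137 138 138 137 137 138 137 137 137 137 137 137 137 137 137 137 137 137
 137 137 137 137 137 137 137 132 107  67  41  36  36  37  36  36]
col at row209 [86 86 86 86 84 80 76 67 61 60 60 59 59 59 60 60 60 60 60 60 60 60 61 61
 61 59 59 59 59 59 58 59 58 58 59 59 59 59 60 60 60 60 60 60 58 58 52 48
 45 47 46 46 46 45 45 45 46 46 47 47 49 58 65 65 64 65 64 65 65 65]
(298, 169) [0.4388 0.2219 0.011 ] [ 0.0341 -0.0115  0.0831]
(332, 169) [0.4369 0.246  0.011 ] [0.0341 0.0126 0.0831]
(315, 169) [0.4379 0.2339 0.011 ] [0.0341 0.0005 0.0831]
```

View pics/d3.png

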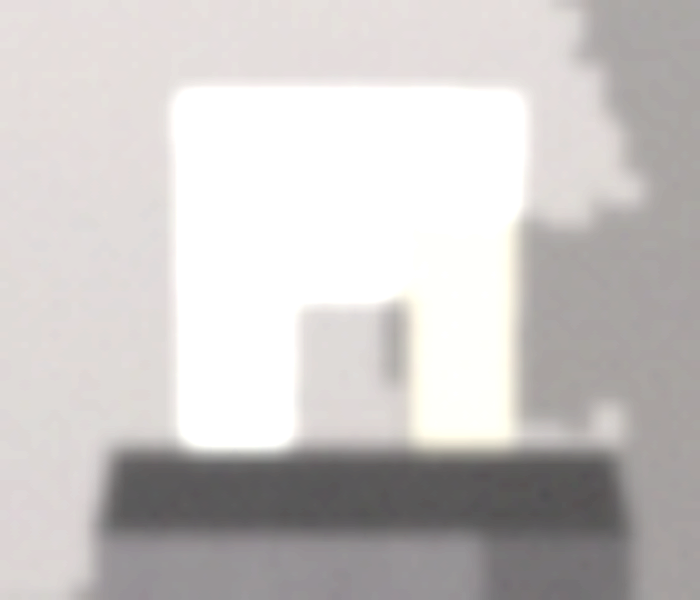

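Both estimates agree: shift about −1.8 mm in x and −0.6 mm in y. Lower with the last few mm slow.

Request:
play_rows([
  [-0.0018,-0.0006,0.02,0,0.01],
  [0,0,0.03,0,0.01],
  [0,0,0.02,0,0.01],
  [0,0,0.006,0,0.01],
  [0,0,0,0,0.01],
  [0,0,0,0,0.01],
])

```text
clock: 7.4
eef_pos: [0.4745, 0.2357, 0.0191]
orientation: [[-0.997, -0.078, 0.001], [-0.078, 0.997, 0.0], [-0.001, 0.0, -1.0]]
force: [0.6, 0.4, -1.2]
grip_width: 0.261
```

Request:
play_rows([
  [0,0,0.001,0,0.01],
  [0,0,0.001,0,0.01],
  [0,0,0.0005,0,0.01],
  [0,0,0,0,0.01],
])

```text
clock: 7.9
eef_pos: [0.4738, 0.2358, 0.0158]
orientation: [[-0.997, -0.078, -0.0], [-0.078, 0.997, -0.0], [0.0, -0.0, -1.0]]
force: [-1.1, 0.0, -1.2]
grip_width: 0.259
```

Run:
```python
from h import *
np.set_printoptions(precision=4,suppress=True)
go(.474,.2358,184.5); print(manip.observe()['force'])
s,im=snap('scene','s1.png'); snap('wrist','w6.png')
cv2.imwrite('pics/s1b.png',cv2.convertScaleAbs(cv2.resize(im[80:200,290:430],None,fx=5,fy=5),alpha=1.8))
```

```text
now 7.9 [0.4738 0.2358 0.0158] -175.51329544179663 | shift before twist [-0.0002 -0.    ] after twist [-0.0002 -0.    ] twist rad -0.0002320492348584445
[-1.1356  0.0303 -1.1725]
```

View pics/s1b.png

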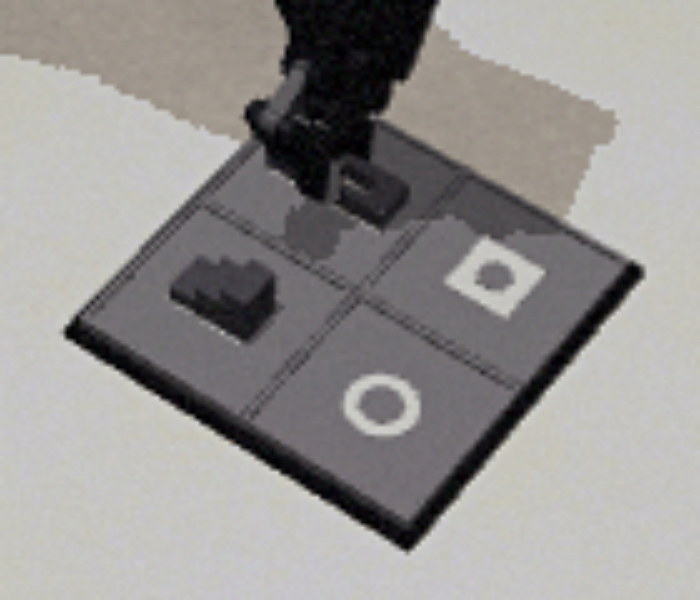

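Strap is just above the outline with no contact yet (force z still −1.2 N). Lower further in small steps.

Request:
play_rows([
  [0,0,0.0005,0,0.01],
  [0,0,0.0005,0,0.01],
  [0,0,0,0,0.01],
])

```text
clock: 8.38
eef_pos: [0.4738, 0.2358, 0.0147]
orientation: [[-0.997, -0.078, -0.0], [-0.078, 0.997, -0.0], [0.0, -0.0, -1.0]]
force: [-0.0, 0.0, -1.5]
grip_width: 0.262
```

Request:
play_rows([
  [0,0,0.0005,0,0.01],
  [0,0,0.0005,0,0.01],
  [0,0,0,0,0.01],
])

```text
clock: 8.75
eef_pos: [0.4739, 0.2358, 0.0144]
orientation: [[-0.997, -0.078, 0.001], [-0.078, 0.997, 0.0], [-0.001, 0.0, -1.0]]
force: [-2.2, -0.8, 6.6]
grip_width: 0.261
```

Contact at TCP z 0.0144 (6.6 N). Release by opening a little, then rise.

Request:
play_rows([
  [0,0,-0.0005,0,0.026],
  [0,0,0,0,0.032],
  [0,0,0,0,0.04],
  [0,0,0,0,0.045],
  [0,0,-0.01,0,0.045],
  [0,0,-0.03,0,0.045],
  [0,0,-0.05,0,0.045],
  [0,0,-0.03,0,0.06],
  [0,0,0,0,0.06],
])

```text
clock: 9.88
eef_pos: [0.4751, 0.2362, 0.1373]
orientation: [[-0.997, -0.078, 0.005], [-0.078, 0.997, 0.002], [-0.005, 0.001, -1.0]]
force: [0.1, -0.4, -0.7]
grip_width: 0.7
```

Run:
```python
from h import *
import pickle
np.set_printoptions(precision=4,suppress=True)
s,im=snap('wrist','w7.png'); pickle.dump(s,open('w7.pkl','wb')); print(s['clock'],s['eef_pos'],s['orientation'][:,0])
cv2.imwrite('pics/w7b.png',cv2.convertScaleAbs(im,alpha=1.8))
go(.5782,-.205,184.5)
```

```text
9.875 [0.4751 0.2362 0.1373] [-0.9969 -0.0782 -0.0051]
now 9.925 [0.4743 0.236  0.1355] -175.51510743243034 | shift before twist [-0.0692 -0.4477] after twist [-0.069  -0.4478] twist rad -0.0002636744374320167
```

View pics/w7b.png

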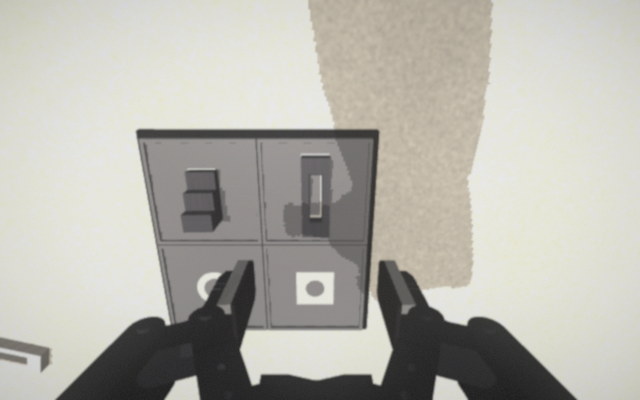

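Strap is down in its insert at (316,188); a thin white line shows at its near end. I'll check the crop for centring.

Run:
```python
from h import *
import pickle
np.set_printoptions(precision=4,suppress=True)
im=cv2.imread('pics/w7.png')
a=cv2.resize(im[140:250,275:355],None,fx=5.4,fy=5.4,interpolation=3)
s,sc=snap('scene','s2.png'); s,tp=snap('top','t2.png')
b=cv2.resize(tp[210:265,195:245],None,fx=7,fy=7*594/385,interpolation=3)
cv2.imwrite('pics/d4.png',cv2.convertScaleAbs(np.hstack([a,cv2.resize(b,(350,594))]),alpha=2.2))
T=manip.camera_info('top')
g=cv2.cvtColor(tp,6)
c=blob(tp,(219,238),14,False,'d5.png'); print(rect(onplane(T,c,.023)))
```

```text
(array([0.4754, 0.2432]), array([0.4796, 0.2403]), [49.476463317871094, 68.94947052001953], np.float32(2.4476008))
```

View pics/d4.png

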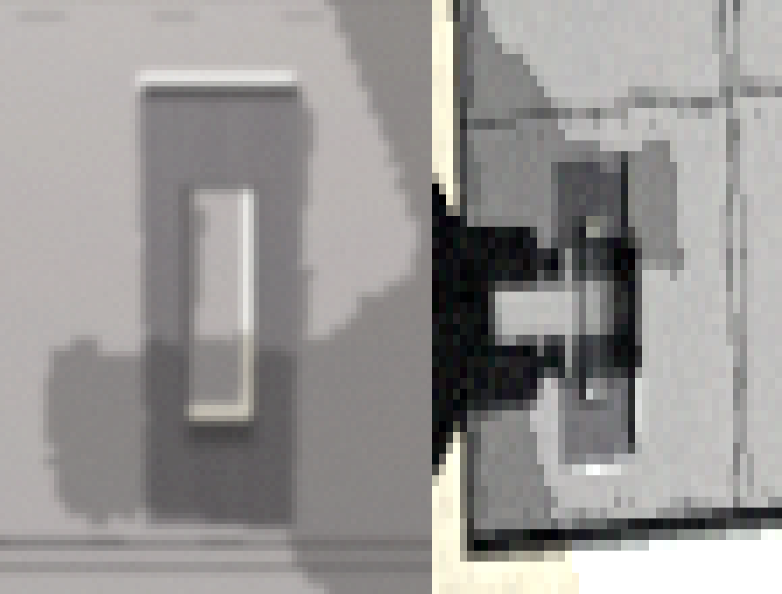

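The strap sits about 2–2.5 mm too far out along its length: a white strip shows at the near end and at the slot's outer end. I'll quantify it and mend.

Run:
```python
from h import *
import pickle
np.set_printoptions(precision=4,suppress=True)
im=cv2.imread('pics/w7.png'); W=manip.camera_info('wrist'); s=pickle.load(open('w7.pkl','rb'))
g=cv2.cvtColor(im,6).astype(int)
print('col 305 rows148-165',g[148:166,305],'col325',g[148:166,325]); print('slot rows 208-222 c316',g[208:224,316]); print('row185 cols 298-334',g[185,298:335]); print('col316 rows 170-180',g[168:182,316])
def f(n,uv,z): p=plane(W,uv,z,s); print(n,p[:2],(s['orientation'].T@(p-s['eef_pos']))[:2])
f('outline end',(316,152.8),.011); f('strap bottom end',(316,155.8),.011); f('strap top near end',(316,157.3),.023); f('strap top far end',(316,236.5),.023)
f('slot outline far', (316,214.5),.011)
```

```text
col 305 rows148-165 [ 84  85  84  85  89 100 103  83  52  44  53  58  60  59  59  58  59  59] col325 [ 83  84  83  84  87 100 103  83  51  43  51  56  58  58  58  57  57  57]
slot rows 208-222 c316 [61 60 61 61 61 62 70 85 86 68 43 31 32 34 38 41]
row185 cols 298-334 [ 82  83  82  71  59  56  57  57  56  56  51  51  57  64  75  81  82  82
  82  82  82  90 104  91  65  55  56  56  57  57  58  58  64  74  80  81
  82]
col316 rows 170-180 [58 57 57 58 57 56 59 71 79 82 82 83 83 82]
outline end [0.4375 0.2347] [0.0382 0.0013]
strap bottom end [0.44   0.2349] [0.0356 0.0013]
strap top near end [0.439  0.2348] [0.0366 0.0013]
strap top far end [0.5082 0.2402] [-0.0328  0.0012]
slot outline far [0.4924 0.239 ] [-0.0168  0.0013]
```

Run:
```python
from h import *
from scipy.special import erf
from scipy.optimize import curve_fit
im=cv2.imread('pics/w7.png'); g=cv2.cvtColor(im,6).astype(float)
print('white level',g[283:300,290:305].max(), g[270:310,297:303].mean(1).round())
st=lambda x,m,s:.5*(1+erf((x-m)/s/2**.5))
def fit(v,x,Wl,p0):
    f=lambda x,a,w,A,D,s: A+(Wl-A)*st(x,a,s)+(D-Wl)*st(x,a+w,s)
    return curve_fit(f,x,v,p0=p0,bounds=([x[0],0,0,0,.3],[x[-1],6,200,200,2]))[0].round(2)
for Wl in(120,128,136):
    x=np.arange(148,158.); print('end',Wl,fit(g[148:158,300:325].mean(1),x,Wl,[153,2,84,45,.8]))
    x=np.arange(312,325.); print('side',Wl,fit(g[181:195,312:325].mean(0),x,Wl,[319,1,82,56,.8]))
    # slot far end (in shadow): white scaled
    x=np.arange(206,221.); print('slotfar',Wl,fit(g[206:221,312:317].mean(1),x,Wl*61/84,[214,2,61,31,.8]))
```

```text
white level 128.0 [ 80.  89. 109. 123. 127. 127. 127. 127. 127. 127. 127. 127. 126. 126.
 126. 126. 126. 126. 126. 126. 126. 126. 126. 126. 126. 125. 125. 125.
 125. 125. 125. 125. 124. 117. 100.  84.  79.  78.  78.  78.]
end 120 [153.13   1.91  84.11  44.06   0.93]
side 120 [319.5    1.65  79.73  55.08   0.82]
slotfar 120 [214.23   3.08  60.95  32.05   0.73]
end 128 [153.29   1.66  84.11  43.81   0.98]
side 128 [319.63   1.43  79.73  55.02   0.85]
slotfar 128 [214.47   2.73  60.94  31.56   0.87]
end 136 [153.41   1.46  84.11  43.69   1.01]
side 136 [319.73   1.26  79.73  54.99   0.88]
slotfar 136 [214.66   2.42  60.93  31.24   0.97]
```

Run:
```python
from h import *
im=cv2.imread('pics/w7.png'); g=cv2.cvtColor(im,6).astype(int)
for r in (152,153,154,155,156,157,158,162): print(r,g[r,296:308],g[r,324:338])
s,im=snap('wrist','w8.png'); g=cv2.cvtColor(im,6).astype(int); print(s['eef_pos'],s['orientation'][:,2])
cv2.imwrite('pics/d6.png',cv2.convertScaleAbs(cv2.resize(im[140:250,275:355],None,fx=5.4,fy=5.4,interpolation=3),alpha=2.2))
```

```text
152 [84 84 84 85 86 87 88 89 88 89 88 88] [88 87 88 88 87 86 84 83 84 83 84 84 83 84]
153 [ 84  85  84  85  90  96  99 101 100 100 101 101] [101 100 101 100  98  92  86  84  84  84  83  84  83  83]
154 [ 83  84  84  87  95 101 103 103 103 103 103 103] [103 103 104 103 101  92  85  84  84  83  83  83  84  83]
155 [84 84 84 87 93 90 84 82 83 83 83 83] [83 83 82 82 81 76 78 82 83 84 83 83 83 83]
156 [84 84 84 85 85 71 56 52 52 52 52 52] [51 51 51 52 52 54 68 79 83 83 83 83 83 83]
157 [84 84 84 83 77 62 48 43 44 44 44 44] [44 43 44 44 44 48 62 76 82 83 84 83 82 83]
158 [84 85 84 82 74 61 53 52 52 53 52 52] [51 51 51 52 51 54 61 73 81 83 83 84 82 83]
162 [83 84 83 81 75 65 60 58 59 59 59 58] [57 58 58 58 58 58 60 62 66 75 81 83 83 83]
[0.47335809 0.23565041 0.13375143] [-8.47873151e-04 -2.96511018e-04 -9.99999597e-01]
```

View pics/d6.png

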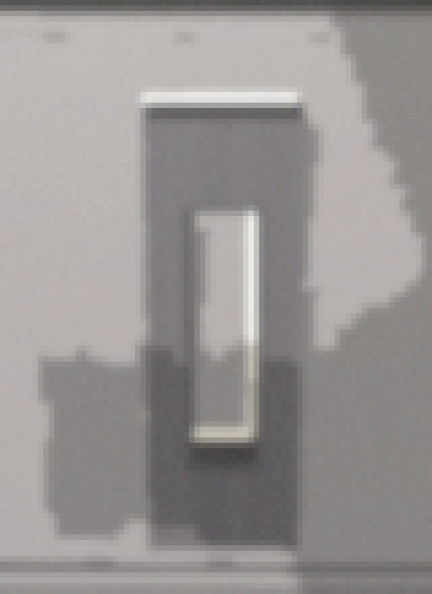

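The same-plane comparison gives the strap off by about −1.8 mm in tool x and +1.0 mm in y. Regrip in place, lift slightly, shift, set down.

Request:
play_rows([
  [0,0,0.04,0,0.05],
  [0,0,0.05,0,0.045],
  [0,0,0.02,0,0.045],
  [0,0,0.0095,0,0.045],
  [0,0,0,0,0.01],
  [0,0,0,0,0.01],
  [0,0,0,0,0.01],
  [0,0,-0.003,0,0.01],
  [0.0018,-0.001,0,0,0.01],
  [0,0,0,0,0.01],
  [0,0,0.002,0,0.01],
  [0,0,0,0,0.01],
])

```text
clock: 11.58
eef_pos: [0.472, 0.2346, 0.0155]
orientation: [[-0.997, -0.078, -0.0], [-0.078, 0.997, -0.0], [0.0, -0.0, -1.0]]
force: [-0.8, -0.0, -1.2]
grip_width: 0.262
```

Request:
play_rows([
  [0,0,0.0005,0,0.01],
  [0,0,0.0005,0,0.01],
  [0,0,0,0,0.01],
])

```text
clock: 11.95
eef_pos: [0.4721, 0.2347, 0.0149]
orientation: [[-0.997, -0.078, 0.0], [-0.078, 0.997, 0.0], [-0.0, 0.0, -1.0]]
force: [-1.5, -1.5, 2.1]
grip_width: 0.263
```

Touching (2.1 N). Release and look again.

Request:
play_rows([
  [0,0,0,0,0.026],
  [0,0,0,0,0.032],
  [0,0,0,0,0.04],
  [0,0,0,0,0.045],
  [0,0,-0.01,0,0.045],
  [0,0,-0.03,0,0.045],
  [0,0,-0.05,0,0.045],
  [0,0,-0.03,0,0.06],
  [0,0,0,0,0.06],
  [0,0,0,0,0.06],
])

```text
clock: 13.2
eef_pos: [0.4718, 0.2346, 0.1346]
orientation: [[-0.997, -0.078, -0.0], [-0.078, 0.997, -0.0], [0.0, -0.0, -1.0]]
force: [-0.7, 0.3, -1.1]
grip_width: 0.707
```

Run:
```python
from h import *
import pickle
np.set_printoptions(precision=4,suppress=True)
s,im=snap('wrist','w9.png'); pickle.dump(s,open('w9.pkl','wb'));g=cv2.cvtColor(im,6).astype(int)
cv2.imwrite('pics/d7.png',cv2.convertScaleAbs(cv2.resize(im[140:250,275:355],None,fx=5.4,fy=5.4,interpolation=3),alpha=2.2))
go(.5780,-.205,184.5)
```

```text
now 13.25 [0.4716 0.2345 0.1341] -175.52088706299082 | shift before twist [-0.0718 -0.4464] after twist [-0.0716 -0.4465] twist rad -0.0003645480202613212
```

View pics/d7.png

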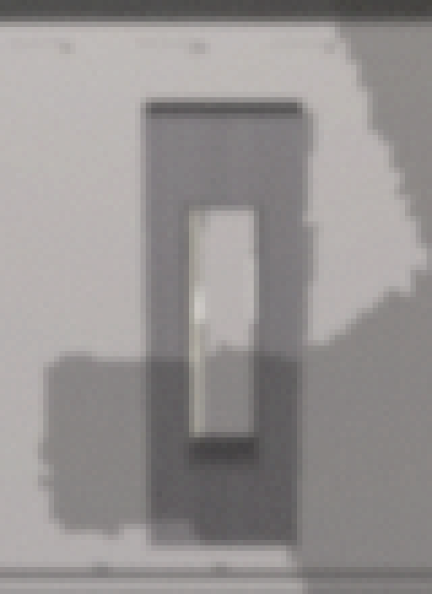

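Strap now sits on its outline: no strip at either end, and only a hairline (about 0.4 mm) at the slot's left. On to the collar.

Request:
play_rows([
  [-0.0072,-0.0446,0,0,0.085],
  [-0.0072,-0.0446,0,0,0.085],
  [-0.0072,-0.0446,0,0,0.085],
  [-0.0072,-0.0446,0,0,0.085],
  [-0.0072,-0.0446,0,0,0.085],
  [-0.0072,-0.0446,0,0,0.085],
  [-0.0072,-0.0446,0,0,0.085],
  [-0.0072,-0.0446,0,0,0.085],
  [-0.0072,-0.0446,0,0,0.085],
  [-0.0072,-0.0446,0,0,0.085],
  [0,0,0,0,0.07],
  [0,0,0,0,0.07],
])

```text
clock: 14.75
eef_pos: [0.578, -0.2039, 0.1336]
orientation: [[-0.997, -0.078, -0.002], [-0.078, 0.997, 0.001], [0.002, 0.002, -1.0]]
force: [0.7, -0.5, 0.1]
grip_width: 0.819
```

Run:
```python
from h import *
import pickle
np.set_printoptions(precision=4,suppress=True)
s,im=snap('wrist','w10.png'); pickle.dump(s,open('w10.pkl','wb')); print(s['clock'],s['eef_pos'],s['orientation'][:,0])
cv2.imwrite('pics/w10b.png',cv2.convertScaleAbs(im,alpha=1.8))
```

```text
14.75 [ 0.578  -0.2039  0.1336] [-0.997  -0.0776  0.002 ]
```

View pics/w10b.png

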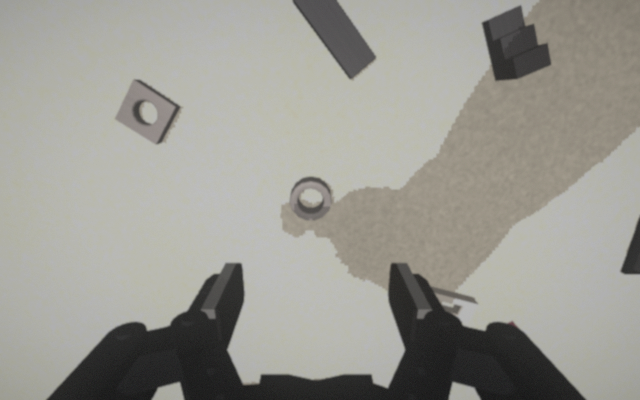

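Collar at (311,198), plate at (148,112). Close crop to get the collar's top rim, and heights from wrist and top.

Run:
```python
from h import *
import pickle
im=cv2.imread('pics/w10.png')
a=cv2.resize(im[165:235,275:345],None,fx=5.6,fy=5.6,interpolation=3); b=cv2.resize(im[75:145,113:183],None,fx=5.6,fy=5.6,interpolation=3)
cv2.imwrite('pics/d8.png',cv2.convertScaleAbs(np.hstack([a,b]),alpha=1.8))
```

```text
(no output)
```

View pics/d8.png

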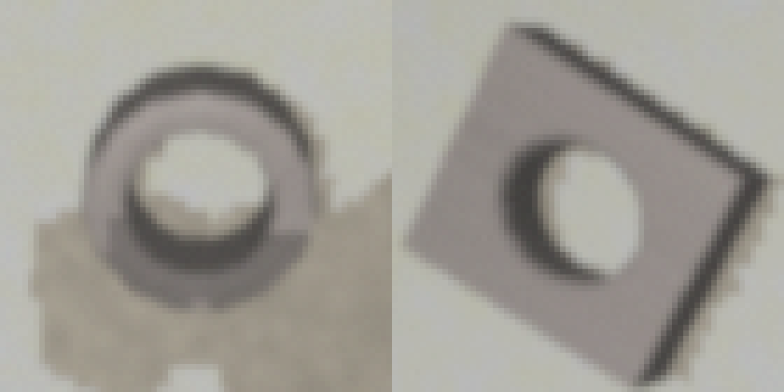

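Run:
```python
from h import *
import pickle
np.set_printoptions(precision=4,suppress=True)
s=pickle.load(open('w10.pkl','rb')); W=manip.camera_info('wrist');T=manip.camera_info('top');t=cv2.imread('pics/top0.png');S=manip.camera_info('scene')
c=np.array([200,201])/5.6+[275,165]
p=plane(W,c,.018,s); print('collar',p); print('width', [plane(W,(x/5.6+275,c[1]),.018,s)[:2] for x in(82,318)])
bt=blob(t,(395,199),14,False).mean(0); print('z check', tri([ray(W,c,s),ray(T,bt)]), 'scene',tri([ray(W,c,s),ray(S,(258.5,265.5))]))
q=[np.array([x,y])/5.6+[113,75] for x,y in [(118,28),(345,175),(245,382),(12,242)]]
Q=np.array([plane(W,x,.010,s)[:2] for x in q]); print('plate',Q.mean(0)); 
for i in range(4):
    d=Q[(i+1)%4]-Q[i]; print(np.linalg.norm(d)*1e3,np.degrees(np.arctan2(d[1],d[0]))%90)
bp=blob(t,(449,224),14,False); print('plate z',tri([ray(W,np.mean(q,0),s),ray(T,cv2.minAreaRect(bp.astype(np.float32))[0])]))
go(p[0],p[1],184.5)
```

```text
collar [ 0.5785 -0.2069  0.018 ]
width [array([ 0.5799, -0.2246]), array([ 0.5772, -0.1892])]
z check (array([ 0.5782, -0.2063,  0.0176]), [np.float64(0.7615989786814044), np.float64(0.7615989786813533)]) scene (array([ 0.5801, -0.2075,  0.0126]), [np.float64(0.7018834166635729), np.float64(0.7018834166634749)])
plate [ 0.5176 -0.3427]
34.26987432238279 60.19559472906672
34.35014512466076 61.52831624717264
35.843617460689146 60.99062299026711
34.84673667602895 58.927192009089794
plate z (array([ 0.5172, -0.3401,  0.0149]), [np.float64(0.39075127497510626), np.float64(0.3907512749753499)])
now 14.8 [ 0.5782 -0.2035  0.134 ] -175.49609343483212 | shift before twist [-0.0001 -0.0035] after twist [-0.0001 -0.0035] twist rad 6.818242462325068e-05
```

Collar at about (0.579,−0.2065), top at 17.6 mm. Descend and grip.

Request:
play_rows([
  [-0.001,-0.0034,0.03,0,0.06],
  [0,0,0.045,0,0.06],
  [0,0,0.035,0,0.06],
  [0,0,0.015,0,0.06],
  [0,0,0.004,0,0.06],
  [0,0,0,0,0.06],
  [0,0,0,0,0.02],
  [0,0,0,0,0.02],
  [0,0,0,0,0.02],
  [0,0,0,0,0.02],
])

```text
clock: 16.05
eef_pos: [0.5807, -0.2081, 0.0074]
orientation: [[-0.997, -0.078, 0.002], [-0.078, 0.997, -0.001], [-0.002, -0.001, -1.0]]
force: [-0.8, 1.0, 7.5]
grip_width: 0.397
```

Request:
play_rows([
  [0,0,-0.02,0,0.02],
  [0,0,-0.04,0,0.02],
  [0,0,-0.04,0,0.02],
  [0,0,0,0,0.02],
])

```text
clock: 16.55
eef_pos: [0.5816, -0.2085, 0.1096]
orientation: [[-0.997, -0.078, 0.006], [-0.078, 0.997, -0.003], [-0.006, -0.003, -1.0]]
force: [-0.2, 0.2, -1.4]
grip_width: 0.395
```

Run:
```python
from h import *
import pickle
np.set_printoptions(precision=4,suppress=True)
s,im=snap('wrist','w11.png'); pickle.dump(s,open('w11.pkl','wb')); go(.576,.147,184.5,s)
a=cv2.resize(im[180:400,220:420],None,fx=2.7,fy=2.7,interpolation=3)
cv2.imwrite('pics/w11b.png',cv2.convertScaleAbs(a,alpha=2.4))
```

```text
now 16.55 [ 0.5816 -0.2085  0.1096] -175.52196760292975 | shift before twist [-0.0222  0.3549] after twist [-0.0223  0.3548] twist rad -0.0003834069998948703
```

View pics/w11b.png

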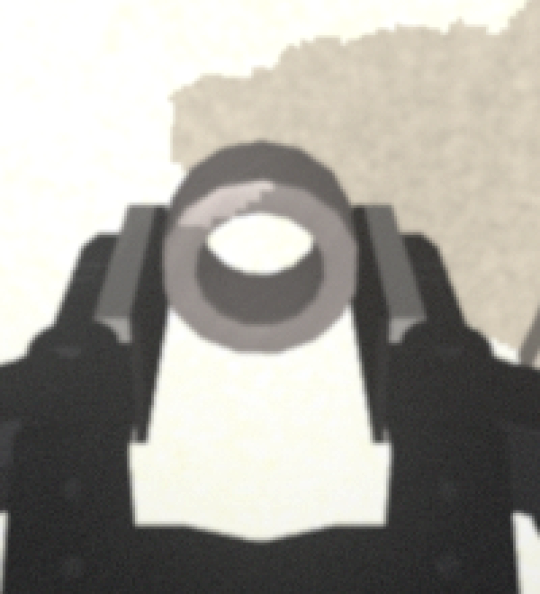

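Collar is held squarely. The strap result calibrates the in-hand offset, so I'll apply it here.

Run:
```python
from h import *
import pickle
np.set_printoptions(precision=4,suppress=True)
s=pickle.load(open('w11.pkl','rb')); W=manip.camera_info('wrist')
p=plane(W,(316.3,278.5),s['eef_pos'][2]+.0106,s); r=s['orientation'].T@(p-s['eef_pos']); print(r)
tx=.5738+r[0]*.997; ty=.1469+r[0]*.078; print(tx,ty); go(tx,ty,184.5)
```

```text
[ 0.0031  0.0012 -0.0106]
0.576893452685665 0.14714201535554852
now 16.6 [ 0.5806 -0.2081  0.1075] -175.5237903116181 | shift before twist [-0.024   0.3544] after twist [-0.0241  0.3544] twist rad -0.0004152192678110601
```

Request:
play_rows([
  [-0.003,0.0443,0,0,0.02],
  [-0.003,0.0443,0,0,0.02],
  [-0.003,0.0443,0,0,0.02],
  [-0.003,0.0443,0,0,0.02],
  [-0.003,0.0443,0,0,0.02],
  [-0.003,0.0443,0,0,0.02],
  [-0.003,0.0443,0,0,0.02],
  [-0.003,0.0443,0,0,0.02],
  [0,0,0.03,0,0.02],
  [0,0,0.03,0,0.02],
  [0,0,0.01,0,0.02],
  [0,0,0,0,0.02],
])

```text
clock: 18.1
eef_pos: [0.5757, 0.1473, 0.035]
orientation: [[-0.997, -0.078, -0.002], [-0.078, 0.997, -0.0], [0.002, -0.0, -1.0]]
force: [-0.1, -0.0, -1.0]
grip_width: 0.395
```

Run:
```python
from h import *
import pickle
np.set_printoptions(precision=4,suppress=True)
s,im=snap('wrist','w12.png'); pickle.dump(s,open('w12.pkl','wb')); go(.5769,.1471,184.5,s)
a=cv2.resize(im[160:400,200:440],None,fx=2.4,fy=2.4,interpolation=3)
cv2.imwrite('pics/w12b.png',cv2.convertScaleAbs(a,alpha=2.4))
```

```text
now 18.1 [0.5757 0.1473 0.035 ] -175.53764343309382 | shift before twist [-0.0012 -0.0003] after twist [-0.0012 -0.0003] twist rad -0.000657001849241347
```

View pics/w12b.png

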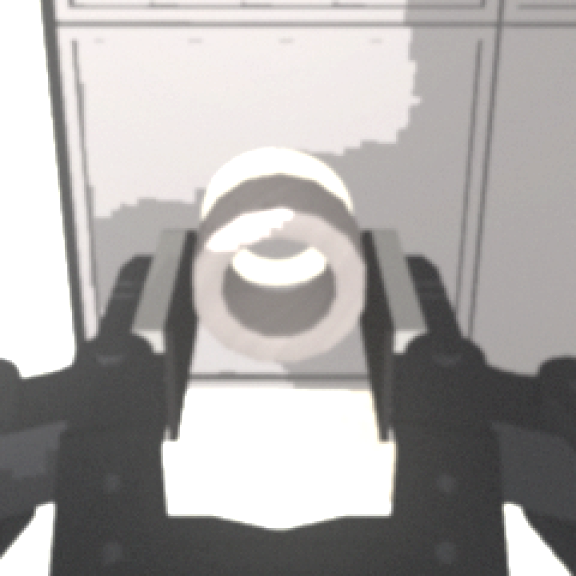

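Collar hovers over its ring, laterally centred. Apply a −1 mm x trim and lower.

Request:
play_rows([
  [-0.001,-0.0002,0.01,0,0.02],
  [0,0,0.004,0,0.02],
  [0,0,0,0,0.02],
  [0,0,0.0008,0,0.02],
  [0,0,0,0,0.02],
])

```text
clock: 18.77
eef_pos: [0.5773, 0.1474, 0.0211]
orientation: [[-0.997, -0.078, 0.0], [-0.078, 0.997, 0.0], [-0.0, -0.0, -1.0]]
force: [-0.1, 0.4, -0.6]
grip_width: 0.394
```

Request:
play_rows([
  [0,0,0.0006,0,0.02],
  [0,0,0.0006,0,0.02],
  [0,0,0,0,0.02],
])

```text
clock: 19.15
eef_pos: [0.5772, 0.1474, 0.0197]
orientation: [[-0.997, -0.078, -0.0], [-0.078, 0.997, -0.0], [0.0, -0.0, -1.0]]
force: [-0.8, -0.5, -1.1]
grip_width: 0.399
```

Request:
play_rows([
  [0,0,0.0006,0,0.02],
  [0,0,0.0006,0,0.02],
  [0,0,0,0,0.02],
])

```text
clock: 19.52
eef_pos: [0.5772, 0.1474, 0.0186]
orientation: [[-0.997, -0.078, -0.0], [-0.078, 0.997, -0.0], [0.0, -0.0, -1.0]]
force: [0.8, 0.8, -0.5]
grip_width: 0.392
```

Request:
play_rows([
  [0,0,0.0003,0,0.02],
  [0,0,0,0,0.02],
])

```text
clock: 19.77
eef_pos: [0.5772, 0.1474, 0.0185]
orientation: [[-0.997, -0.078, 0.0], [-0.078, 0.997, 0.0], [-0.0, -0.0, -1.0]]
force: [-0.7, -0.1, 3.0]
grip_width: 0.393
```

Contact (3 N). Release, rise, and look.

Request:
play_rows([
  [0,0,0,0,0.037],
  [0,0,0,0,0.042],
  [0,0,0,0,0.048],
  [0,0,0,0,0.052],
  [0,0,-0.01,0,0.055],
  [0,0,-0.03,0,0.055],
  [0,0,-0.05,0,0.06],
  [0,0,-0.03,0,0.07],
  [0,0,0,0,0.07],
  [0,0,0,0,0.07],
])

```text
clock: 21.02
eef_pos: [0.5769, 0.1474, 0.138]
orientation: [[-0.997, -0.078, -0.0], [-0.078, 0.997, -0.0], [0.0, -0.0, -1.0]]
force: [0.5, 0.9, -0.2]
grip_width: 0.819
```

Run:
```python
from h import *
import pickle
np.set_printoptions(precision=4,suppress=True)
s,im=snap('wrist','w13.png'); pickle.dump(s,open('w13.pkl','wb')); go(.5176,-.342,150,s)
a=cv2.resize(im[160:240,275:355],None,fx=7,fy=7,interpolation=3)
cv2.imwrite('pics/w13b.png',cv2.convertScaleAbs(a,alpha=2.2)); cv2.imwrite('pics/w13f.png',cv2.convertScaleAbs(im,alpha=1.8))
```

```text
now 21.025 [0.5769 0.1474 0.138 ] -175.51769475540615 | shift before twist [ 0.0974 -0.4832] after twist [-0.1933 -0.4535] twist rad 0.6018297601958708
```

View pics/w13b.png

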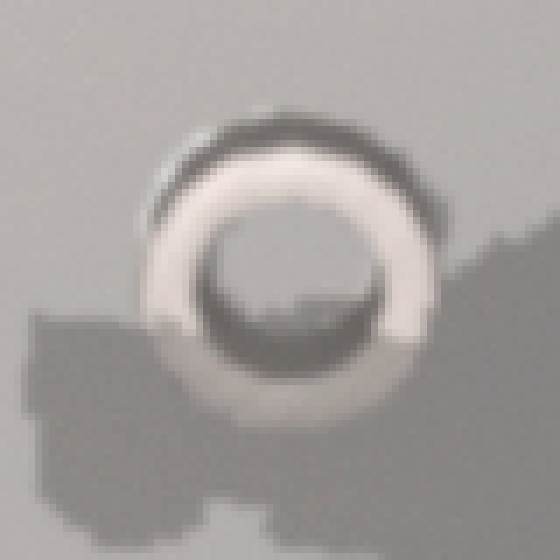

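View pics/w13f.png

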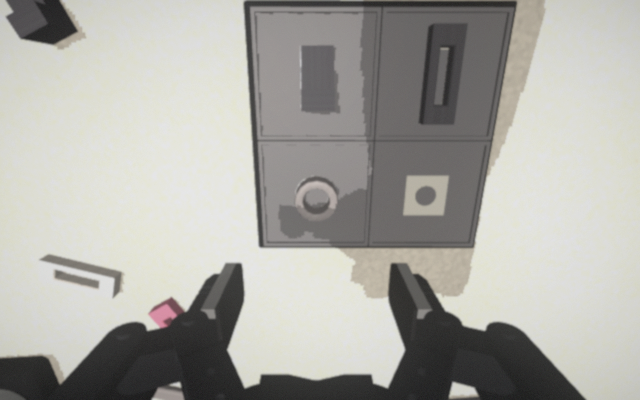

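Collar sits on its ring with only a faint sliver at the upper left, at most about 0.5 mm off. Good enough, so on to the plate.

Request:
play_rows([
  [0,0,0,0.15,0.07],
  [0,0,0,0.15,0.07],
  [0,0,0,0.15,0.07],
  [0,0,0,0.152,0.07],
])

```text
clock: 21.58
eef_pos: [0.5766, 0.1473, 0.1369]
orientation: [[-0.863, 0.505, -0.002], [0.505, 0.863, -0.0], [0.002, -0.001, -1.0]]
force: [0.9, 1.0, -0.2]
grip_width: 0.819
```

Request:
play_rows([
  [-0.0193,-0.0453,0,0,0.07],
  [-0.0193,-0.0453,0,0,0.07],
  [-0.0193,-0.0453,0,0,0.07],
  [-0.0193,-0.0453,0,0,0.07],
  [-0.0193,-0.0453,0,0,0.07],
  [-0.0193,-0.0453,0,0,0.07],
  [-0.0193,-0.0453,0,0,0.07],
  [-0.0193,-0.0453,0,0,0.07],
  [-0.0193,-0.0453,0,0,0.07],
  [-0.0193,-0.0453,0,0,0.07],
  [0,0,0,0,0.07],
  [0,0,0,0,0.07],
])

```text
clock: 23.08
eef_pos: [0.5173, -0.3408, 0.1371]
orientation: [[-0.866, 0.501, -0.002], [0.501, 0.866, 0.002], [0.002, 0.001, -1.0]]
force: [-0.0, 0.2, -0.8]
grip_width: 0.819
```

Run:
```python
from h import *
import pickle
np.set_printoptions(precision=4,suppress=True)
s,im=snap('wrist','w14.png'); pickle.dump(s,open('w14.pkl','wb')); go(.5176,-.342,150,s)
a=cv2.resize(im[160:240,275:355],None,fx=7,fy=7,interpolation=3)
cv2.imwrite('pics/w14b.png',cv2.convertScaleAbs(a,alpha=2))
W=manip.camera_info('wrist')
```

```text
now 23.075 [ 0.5173 -0.3408  0.1371] 149.9551728432238 | shift before twist [-0.0009 -0.0009] after twist [-0.0009 -0.0009] twist rad -0.000782381480052264
```

View pics/w14b.png

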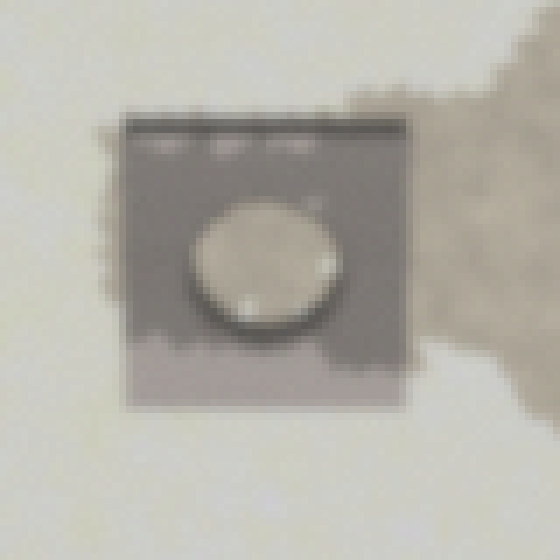

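Plate directly below, edges parallel to the jaws, top-face centre at about (313,199). Measure and grip.

Run:
```python
from h import *
import pickle
np.set_printoptions(precision=4,suppress=True)
s=pickle.load(open('w14.pkl','rb')); W=manip.camera_info('wrist');T=manip.camera_info('top');t=cv2.imread('pics/top0.png')
c=(313,198.7);p=plane(W,c,.01,s); print(p,s['orientation'].T@(p-s['eef_pos']))
s3=pickle.load(open('w10.pkl','rb')); print('two wrist views z',tri([ray(W,c,s),ray(W,(145.1,112),s3)]))
print(manip.observe()['eef_pos'])
```

```text
[ 0.5176 -0.343   0.01  ] [-0.0017 -0.0018  0.1271]
two wrist views z (array([ 0.5169, -0.3426,  0.0117]), [np.float64(0.30588249922468336), np.float64(0.3058824992248088)])
[ 0.5176 -0.3403  0.1375]
```

Request:
play_rows([
  [-0.003,-0.0025,0.03,0,0.06],
  [0,0,0.045,0,0.06],
  [0,0,0.035,0,0.06],
  [0,0,0.018,0,0.06],
  [0,0,0.0075,0,0.06],
  [0,0,0,0,0.06],
])

```text
clock: 23.88
eef_pos: [0.5194, -0.3443, 0.0029]
orientation: [[-0.866, 0.499, -0.0], [0.499, 0.866, 0.0], [0.0, 0.0, -1.0]]
force: [0.0, 0.2, 0.1]
grip_width: 0.704
```

Request:
play_rows([
  [0,0,0,0,0.02],
  [0,0,0,0,0.02],
  [0,0,0,0,0.02],
  [0,0,0,0,0.02],
])

```text
clock: 24.38
eef_pos: [0.5197, -0.3453, 0.0042]
orientation: [[-0.866, 0.5, 0.002], [0.5, 0.866, -0.001], [-0.002, -0.0, -1.0]]
force: [0.0, 2.0, 6.6]
grip_width: 0.398
```

Request:
play_rows([
  [0,0,-0.02,0,0.02],
  [0,0,-0.04,0,0.02],
  [0,0,-0.04,0,0.02],
  [0,0,0,0,0.02],
  [0,0,0,0,0.02],
])

```text
clock: 25.0
eef_pos: [0.5189, -0.3449, 0.1026]
orientation: [[-0.866, 0.5, 0.0], [0.5, 0.866, -0.0], [-0.0, -0.0, -1.0]]
force: [-0.0, 0.2, -0.8]
grip_width: 0.399
```

Run:
```python
from h import *
import pickle
np.set_printoptions(precision=4,suppress=True)
s,im=snap('wrist','w15.png'); pickle.dump(s,open('w15.pkl','wb')); go(.5687,.2425,184.5,s)
a=cv2.resize(im[180:400,220:420],None,fx=2.7,fy=2.7,interpolation=3)
cv2.imwrite('pics/w15b.png',cv2.convertScaleAbs(a,alpha=2.4))
```

```text
now 25.0 [ 0.5189 -0.3449  0.1026] 149.98264752275915 | shift before twist [0.2508 0.5336] after twist [-0.0957  0.5817] twist rad -0.6024414497992738
```

View pics/w15b.png

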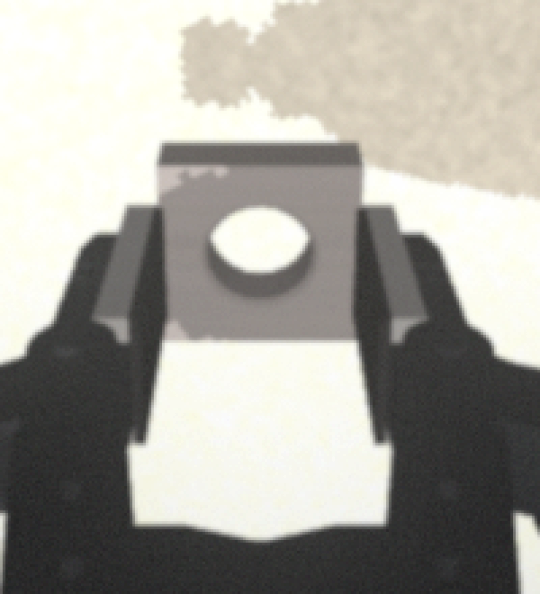

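Run:
```python
from h import *
import pickle
np.set_printoptions(precision=4,suppress=True)
s=pickle.load(open('w15.pkl','rb')); W=manip.camera_info('wrist')
r=[ (s['orientation'].T@(plane(W,(316.3,v),s['eef_pos'][2]+.0058,s)-s['eef_pos'])) for v in(241.1,306.3)]; print(r); r=np.mean(r,0)
tx=.5662+r[0]*.997; ty=.2422+r[0]*.078; print(r,tx,ty); go(tx,ty,184.5)
```

```text
[array([ 0.0206,  0.0008, -0.0058]), array([-0.0153,  0.0008, -0.0058])]
[ 0.0026  0.0008 -0.0058] 0.5688234265874275 0.2424052430028278
now 25.05 [ 0.5187 -0.3447  0.102 ] 149.9835483067647 | shift before twist [0.2503 0.5335] after twist [-0.0961  0.5814] twist rad -0.6024257281525277
```

Request:
play_rows([
  [0,0,0,-0.1506,0.02],
  [0,0,0,-0.1506,0.02],
  [0,0,0,-0.1506,0.02],
  [0,0,0,-0.1506,0.02],
])

```text
clock: 25.55
eef_pos: [0.5186, -0.3446, 0.1013]
orientation: [[-0.997, -0.083, -0.002], [-0.083, 0.997, 0.002], [0.002, 0.002, -1.0]]
force: [0.3, -0.2, -0.6]
grip_width: 0.399
```

Request:
play_rows([
  [-0.008,0.0485,0,0,0.02],
  [-0.008,0.0485,0,0,0.02],
  [-0.008,0.0485,0,0,0.02],
  [-0.008,0.0485,0,0,0.02],
  [-0.008,0.0485,0,0,0.02],
  [-0.008,0.0485,0,0,0.02],
  [-0.008,0.0485,0,0,0.02],
  [-0.008,0.0485,0,0,0.02],
  [-0.008,0.0485,0,0,0.02],
  [-0.008,0.0485,0,0,0.02],
  [-0.008,0.0485,0,0,0.02],
  [-0.008,0.0485,0,0,0.02],
])

```text
clock: 27.05
eef_pos: [0.5685, 0.2441, 0.1014]
orientation: [[-0.997, -0.078, -0.002], [-0.078, 0.997, -0.001], [0.002, -0.0, -1.0]]
force: [1.4, -0.2, -0.5]
grip_width: 0.399
```

Request:
play_rows([
  [0,0,0.03,0,0.02],
  [0,0,0.03,0,0.02],
  [0,0,0.01,0,0.02],
  [0,0,0,0,0.02],
  [0,0,0,0,0.02],
])

```text
clock: 27.68
eef_pos: [0.5698, 0.2426, 0.0337]
orientation: [[-0.997, -0.078, 0.001], [-0.078, 0.997, 0.0], [-0.001, 0.0, -1.0]]
force: [-0.1, 0.4, -0.9]
grip_width: 0.399
```

Run:
```python
from h import *
import pickle
np.set_printoptions(precision=4,suppress=True)
s,im=snap('wrist','w16.png'); pickle.dump(s,open('w16.pkl','wb')); go(.5688,.2424,184.5,s)
a=cv2.resize(im[160:400,200:440],None,fx=2.4,fy=2.4,interpolation=3)
cv2.imwrite('pics/w16b.png',cv2.convertScaleAbs(a,alpha=2.4))
```

```text
now 27.675 [0.5698 0.2426 0.0337] -175.5177703940533 | shift before twist [ 0.001  -0.0002] after twist [ 0.001  -0.0002] twist rad -0.00031015188560667024
```

View pics/w16b.png

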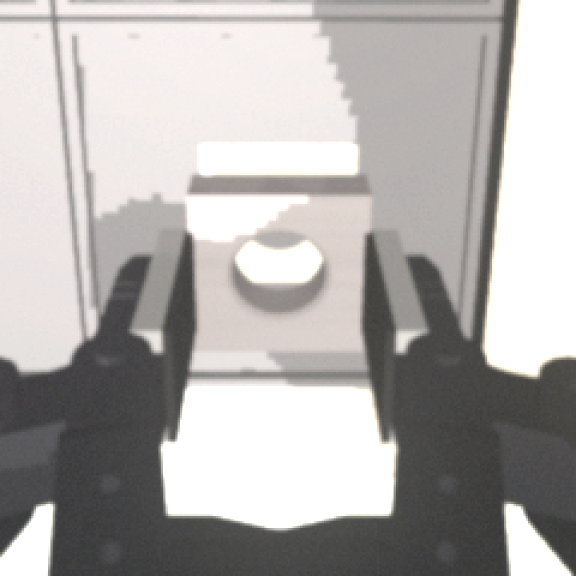

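Plate hovers over its outline, parallel and laterally centred within about 0.5 mm. Trim x by 0.9 mm and lower.

Request:
play_rows([
  [0.0009,-0.0002,0.01,0,0.02],
  [0,0,0.006,0,0.02],
  [0,0,0,0,0.02],
  [0,0,0.0006,0,0.02],
  [0,0,0.0006,0,0.02],
  [0,0,0,0,0.02],
])

```text
clock: 28.48
eef_pos: [0.5683, 0.2424, 0.0157]
orientation: [[-0.997, -0.079, 0.0], [-0.079, 0.997, 0.0], [-0.0, 0.0, -1.0]]
force: [0.8, -0.1, -0.0]
grip_width: 0.399
```

Request:
play_rows([
  [0,0,0.0005,0,0.02],
  [0,0,0.0004,0,0.02],
  [0,0,0,0,0.02],
])

```text
clock: 28.85
eef_pos: [0.5683, 0.2424, 0.0151]
orientation: [[-0.997, -0.079, 0.001], [-0.079, 0.997, 0.0], [-0.001, 0.0, -1.0]]
force: [-2.5, -1.5, 4.4]
grip_width: 0.396
```

Contact (4.4 N). Release and look.

Request:
play_rows([
  [0,0,0,0,0.037],
  [0,0,0,0,0.042],
  [0,0,0,0,0.048],
  [0,0,0,0,0.052],
  [0,0,-0.01,0,0.055],
  [0,0,-0.03,0,0.055],
  [0,0,-0.05,0,0.06],
  [0,0,-0.03,0,0.07],
  [0,0,0,0,0.07],
  [0,0,0,0,0.07],
])

```text
clock: 30.1
eef_pos: [0.5679, 0.2423, 0.1344]
orientation: [[-0.997, -0.079, -0.0], [-0.079, 0.997, -0.0], [0.0, -0.0, -1.0]]
force: [-0.1, -1.0, -0.6]
grip_width: 0.822
```

Run:
```python
from h import *
import pickle
np.set_printoptions(precision=4,suppress=True)
s,im=snap('wrist','w17.png'); pickle.dump(s,open('w17.pkl','wb'))
a=cv2.resize(im[160:240,275:355],None,fx=7,fy=7,interpolation=3)
cv2.imwrite('pics/w17b.png',cv2.convertScaleAbs(a,alpha=2.2)); cv2.imwrite('pics/w17f.png',cv2.convertScaleAbs(im,alpha=1.8))
```

```text
(no output)
```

View pics/w17b.png

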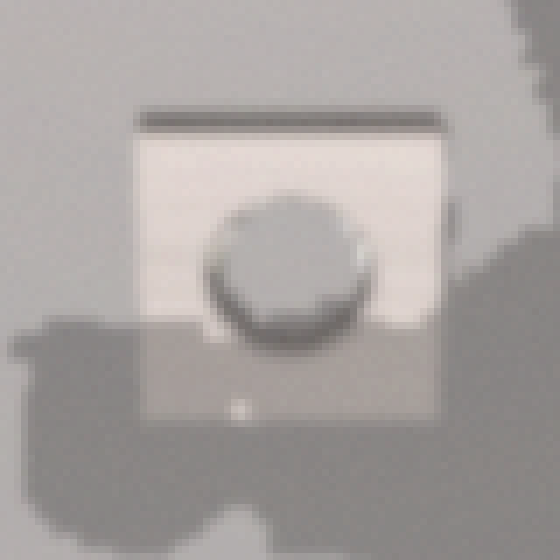

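View pics/w17f.png

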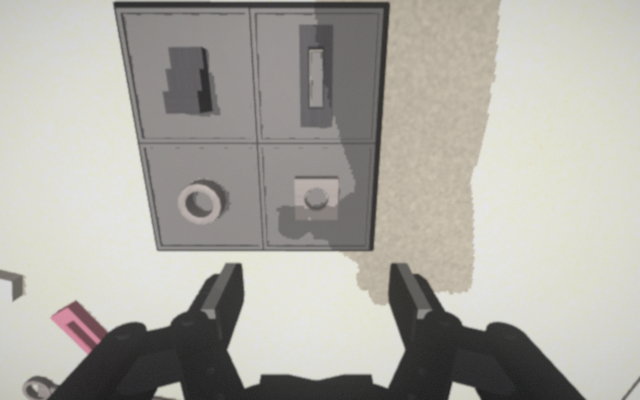

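Plate is on its outline with no white uncovered. Back off and check with the fixed cameras.

Request:
play_rows([
  [0,0,-0.04,0,0.07],
  [0,0,-0.04,0,0.07],
  [0.02,0.04,-0.02,0,0.07],
  [0.03,0.04,0,0,0.07],
  [0.03,0.04,0,0,0.07],
  [0.03,0.04,0,0,0.07],
  [0.03,0.04,0,0,0.07],
  [0.03,0.03,0,0,0.07],
  [0,0,0,0,0.07],
  [0,0,0,0,0.07],
])

```text
clock: 31.4
eef_pos: [0.3808, 0.4581, 0.2338]
orientation: [[-0.997, -0.079, -0.001], [-0.079, 0.997, -0.001], [0.001, -0.001, -1.0]]
force: [0.6, 0.3, -0.6]
grip_width: 0.818
```

Run:
```python
from h import *
np.set_printoptions(precision=4,suppress=True)
s,t=snap('top','t9.png'); s,sc=snap('scene','s9.png'); print(s['clock'],s['eef_pos'],s['qvel'])
T=manip.camera_info('top')
for n,uv,h,z,b in [('ring',(255,199),14,.029,True),('plate',(217.5,201),14,.021,True),('strap',(219,238),20,.023,False)]:
    print(n,rect(onplane(T,blob(t,uv,h,b),z)))
a=cv2.resize(t[165:275,185:295],None,fx=5,fy=5,interpolation=3); b=cv2.resize(sc[90:310,170:430],(650,550),interpolation=3)
cv2.imwrite('pics/f1.png',cv2.convertScaleAbs(a,alpha=2)); cv2.imwrite('pics/f2.png',cv2.convertScaleAbs(b,alpha=2))
```

```text
31.45 [0.3812 0.4578 0.234 ] [-0.8169 -0.1718  0.2639  0.1423  0.0044  0.2516]
ring (array([0.5756, 0.1477]), array([0.5757, 0.1478]), [31.395309448242188, 33.27832794189453], np.float32(90.64461))
plate (array([0.568 , 0.2435]), array([0.5679, 0.2435]), [35.412132263183594, 37.89641571044922], np.float32(2.8529994))
strap (array([0.4729, 0.2331]), array([0.4729, 0.2331]), [28.030712127685547, 71.4115219116211], np.float32(4.5608306))
```

View pics/f1.png

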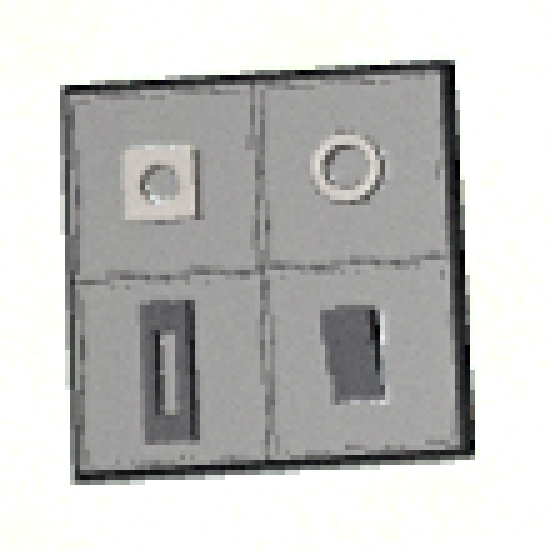

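View pics/f2.png

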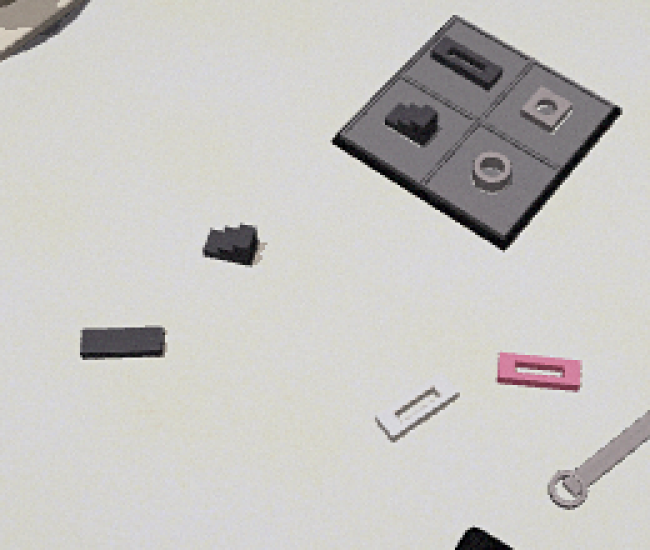

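Everything looks right from both cameras. One more check on the strap's lateral hairline before handing in.

Run:
```python
from h import *
g=cv2.cvtColor(cv2.imread('pics/w9.png'),6).astype(int)
for r in (180,184,188,192,196,205,212): print(r,g[r,299:334])
print(g[154:166,305],g[154:166,322])
```

```text
180 [83 80 71 62 58 57 59 58 57 54 57 68 72 69 75 80 81 80 81 80 81 81 77 62
 53 55 57 56 57 56 57 60 71 78 80]
184 [82 80 74 64 58 57 58 57 56 54 55 69 76 79 81 83 82 82 82 81 82 82 78 64
 53 54 56 57 56 56 57 58 61 65 74]
188 [82 80 73 63 58 56 57 57 57 54 56 70 75 78 81 82 82 82 82 82 81 83 82 68
 54 54 56 56 56 56 57 58 60 65 73]
192 [81 80 73 63 58 56 57 57 57 54 56 70 78 80 81 81 81 82 81 81 81 83 83 68
 55 53 55 56 55 56 56 57 61 69 78]
196 [81 79 73 64 58 56 56 56 57 54 57 74 91 89 82 81 81 81 81 81 81 82 83 68
 55 54 56 55 55 56 56 58 63 73 79]
205 [79 78 73 61 55 54 55 55 55 55 57 74 79 72 70 70 65 63 62 63 64 62 58 49
 47 49 50 49 51 54 54 57 60 61 61]
212 [61 60 56 49 45 44 43 43 43 44 46 61 71 68 63 60 61 60 61 61 60 59 55 45
 41 42 43 42 44 42 45 51 58 60 61]
[84 84 84 80 66 46 41 51 57 58 58 59] [83 84 84 80 66 46 40 49 55 58 57 58]
```

Run:
```python
from plant import manip
print(manip.close_job())
```

```text
the job is handed in; nothing more can be done
None
```

I set the strap clamp, the collar and the cover plate down flat on their outlines in that order, and handed the job in at about 31.5 s of the 77 s allowed. The step block in the tray, the spare step block and the plain bar were never touched.

- **Strap clamp:** the first placing was off by about 2 mm along its length and 1 mm sideways. I gripped it again and reset it. The last wrist view shows both ends covered and about 0.5 mm off sideways.
- **Collar:** it sits within about 0.5 mm of its ring. I judged that from a faint white sliver at one edge.
- **Cover plate:** the last wrist view shows no white uncovered.
- **Fixed-camera check:** the top view agrees to about 1 mm for the collar and the plate. It put the strap about 2.5 mm to one side, but its blob was 28 mm wide for a 24 mm bar because it took in the side wall. I trusted the close wrist view instead.
- **Forces:** each part was lowered until it touched, with no more than about 7 N read at contact or release. The highest reading after any call was 7.5 N, while gripping the collar.

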